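# Set the spindle stop collar to gauge height

### The job

Slip the copper-coloured fork gauge around the threaded spindle so that it lies flat on the white pressure disc under the knurled stop collar, and let go of it. Then spin the collar down its thread until the nylon ring on its underside nips the gauge with a light load of about 10 N (at least 4 N, and never more than 20 N), and leave it so, with the gauge in place and the robot clear. Leave the blue gauge, the bottle and the copper blank alone.

Things in the scene. Friction and masses are not known exactly. Their poses are not given: they have to be found in the camera images.
- spindle (a point): Where the axis of the upright threaded spindle (12 mm in diameter, top 88 mm above this point) meets the top of the white pressure disc (112 mm in diameter, copper edge 116 mm, top 40 mm above the bench), which rests on a spring of 15 N/mm. Beneath: a fixed copper lap plate, 240 mm in diameter, 14 mm high. The collar's thread holds where it is left; read its torque after small slow turns.
- collar: Knurled steel collar, 42 mm in diameter, 30 mm high; origin on its axis at the steel underside, 37 to 47 mm above the disc at first. Below it a white nylon ring (38 mm) sticks out an unknown 1 to 5 mm. Steep right-hand thread: clockwise from above lowers it 6.4 mm per rad; a gripping hand must sink along. Drag 0.17 N m. On the gauge, load grows 100 N per rad; 10 N twists back 0.065 N m.
- gauge: The loose copper-coloured fork gauge, 0.16 kg. Origin on the underside at the centre of the fork's slot (which goes round the spindle), z up. The fork is a U: x from -25 to 18 mm, 40 mm wide, 25 mm thick, its slot 17 mm wide, open towards +x, ending at x = -9 mm. A steel bar 10 mm thick runs from it along -x to a black handle.
- gauge_grip (a point): Centre of the gauge's black handle, which is 40 mm long (along the gauge's x), 14 mm wide (along y) and 28 mm high, from 6 to 34 mm above the gauge's underside; this point is 90 mm behind the slot's centre (gauge -x) and 20 mm above the underside.
- blue_gauge: The other fork gauge, blue, same shape but only 20 mm thick; not to be used or moved.
- bottle: White closed bottle with a blue cap, 60 mm in diameter and 150 mm high, origin at the centre of its underside; leave it alone.
- blank: Loose copper blank, a disc 76 mm in diameter and 12 mm high, origin at the centre of its underside; leave it alone.
There are look-alikes about, which are no part of the job. Leave any black look-alike of the part that bears spindle alone.

How it is judged (in metres and radians):
On the way, in this order (a step that is already met when the one before it is completed fails the run):
1. the copper-coloured gauge lies flat on the white disc around the spindle, let go, the collar not yet bearing on it (horizontal distance between gauge and spindle below 0.007 m and z of gauge in the frame of spindle between -0.004 and 0.003 m and angle between gauge's own z axis and vertical below 0.06 rad and contact force between the fingers and gauge below 0.1 N and contact force between collar and gauge below 0.5 N), for 0.2 s.
2. the collar has been spun down and bears on the gauge with at least 4 N (horizontal distance between gauge and spindle below 0.007 m and z of gauge in the frame of spindle between -0.004 and 0.003 m and angle between gauge's own z axis and vertical below 0.06 rad and contact force between collar and gauge above 4 N), for 0.2 s.
At the end, for the whole second after the job is handed in: The copper-coloured gauge lies flat on the white disc (tilt below 0.06 rad, underside -4 to +3 mm from the disc's unloaded top), its slot centre within 7 mm of the spindle axis, and the collar bears on it with 4 to 20 N; everything is at rest and the robot is clear (all of step 2 and contact force between collar and gauge below 20 N and linear speed of gauge below 0.02 m/s and angular speed of collar below 0.05 rad/s); the robot touches nothing.
It fails at once if the collar bears on the gauge with more than 20 N (contact force between collar and gauge above 20 N).
It fails at once if the blue gauge is moved by more than 15 mm (distance of blue_gauge from where it was at the start of the episode above 0.015 m).
It fails at once if the bottle is moved by more than 15 mm or tipped (distance of bottle from where it was at the start of the episode above 0.015 m or angle between bottle's own z axis and vertical above 0.2 rad).
It fails at once if the copper blank is moved by more than 15 mm (distance of blank from where it was at the start of the episode above 0.015 m).
It also fails if it takes over 72 s, if anything falls off the work surface, if the arm or the gripper's body presses on something with over 40 N, if the wrist force passes 120 N, or if a joint passes its speed limit or range.

### The arm

A 6-joint arm with a two-finger parallel gripper is mounted at the origin on the work surface. World frame = base frame: x ahead of the robot, y to its left, z up, the work surface at z = 0. Lengths are in mm, angles in rad, forces in N, time in s.
With the tool pointing down it reaches from about 350 to 875 mm from the base axis. Payload 4.2 kg.
Tool frame: the origin (TCP) lies midway between the tips of the shut fingers; the grasp point (between the pads) lies 19 mm behind it; z points along the fingers, y is the line along which they close (so a half turn about z gives the same grasp; the last joint's range is limited). The gripper opens to 85 mm and grips with 20 to 120 N. Pads are 22 mm wide; open, the fingers measure 114 mm over their backs; the gripper's body (76 mm by 85 mm) begins 54 mm behind the grasp point. The pads swing forward as they close: fully open they stand 13 mm farther back than shut.
Start: joints at [1.592, 0.385, 0.008, 0, -1.194, -0.259], TCP at [147.197, 607.398, 231.312] pointing down, gripper open.
Joint ranges: [-3.14, 3.14], [-1.21, 2.06], [-1.07, 1.41], [-3.16, 2.05], [-2.99, -0.16], [-3.1, 3.1]. Speed limits (rad/s): [2.79, 2.79, 3.14, 3.14, 3.14, 3.14].

### API

Orientations are given as a unit quaternion [x, y, z, w].
In Python, from bench import arm gives the robot as it stands.
- The arm moves only by the tool send_rows, never from a script. Its argument "targets" is a list of rows, each an object of numbers: "gripper": the gripper command: -1 is fully open, 1 is shut, values between are in proportion; "x", "y", "z": the shift along the tool's x, y, z in cm; "ax", "ay", "az": the turn, a rotation vector about the tool's x, y, z in degrees. A call has 1 to 5 rows; each row shifts and turns the commanded pose from where the row before left it, along the tool's axes as they then stand; what a row does not reach is not made up. A row lasts 1/12 s, in which the tool goes at most 41.7 mm and 7.16 degrees, less where a joint would pass 70% of its speed; a pose out of reach is approached as far as the arm can. A call is refused whole if a number of a shift passes 4.17 or a number of a turn 7.16, either way. A call with a gripper value outside its range is refused whole. The fingers move at their own pace and stop on an object; the grip force is fixed at half the most. Time passes only in rows, so rows that do not move let the fingers close. It gives the time, the measured TCP pose, the force, the opening and the grip force at its end, in the units of the state.
- arm.read_state(): the state, without advancing time (a new reading comes with each control period).
- arm.get_image(name): name is "scene" or "top" or "wrist"; returns (picture, depth): 384x512x3 uint8, red, green, blue; 384x512 float32, mm along the optical axis (not along the pixel's ray), 0 where there is no reading.
- arm.camera_model(name): a dict with "fx", "fy", "cx", "cy" (pixels), "distortion" ([k1, k2, p1, p2, k3] as OpenCV has them; the pictures are not rectified), "cam_to_world" (4x4, takes a point from camera to world coordinates). Camera axes: x right, y down, z forward; pixel columns grow to the right and rows downward; lengths in mm; the calibration is good to about 2 mm. A picture is of the moment at which its call begins: read the wrist's pose just before it. camera_model takes no time and is no camera call; for the wrist camera it gives the pose at the moment of the call.
- arm.job_done(): hands the job in; it is judged then, once.
Trained networks look in the newest picture that a camera, given by its name, has taken for a name from the list of things; names that differ only in an ending like _2 or _b are one class to them, and where a whole thing is asked for, a point or a joint stands for the part that bears it (a point fixed in the world has none). Each returns a list of dicts, best first, with "score" (0 to 1); they miss things now and then, are a little off and sometimes report something else, mostly with a low value. They report only what shows in the picture. A call takes as long as a camera call. They do not tell look-alikes from the thing itself.
- arm.boxes_of(camera, thing): "rect" ([left, top, width, height] in pixels, round what is visible of it).
The state is a dict: "clock": time; "joints": joint angles; "joint_vel": joint speeds; "joint_efforts": joint torques, N m; "position": TCP position; "ee_rot": TCP orientation; "contact_force": force on the tool from outside, world axes, zero at the start; "wrist_torque": the same for the moment, N m; "gripper_width": finger opening in mm; "grasp_force": force on a finger pad.
Only numpy, scipy, OpenCV 4.12 (cv2) and the standard library are available. Lean on these libraries where they do the work, as an engineer would, in place of code of your own. Each camera call takes 0.05 s, during which the arm holds its last target. There are 200 camera calls.

## Working session

There is one attempt and no reset: what is moved stays moved. The work goes in short steps, Python scripts to look and compute and a tool call to move; the robot and the scene stay as the last step left them, time stands still between calls to the robot, and variables do not carry over. Pictures are saved under pics/ and viewed, at most 10 in all, crops included, and the job is handed in when it is done.

Besides the shell and the picture viewer there is one more tool, called after "Request:" as a command line: name --argument value ..., lists and objects as JSON in quotes. send_rows: Moves the arm, as the interface text tells. Its arguments: {"type":"object","properties":{"targets":{"type":"array"}},"required":["targets"]}

```bash
mkdir -p pics; ls; cat > h.py <<'E'
import numpy as np, cv2
from bench import arm
def px2w(cam,d,pts,m=None):
    m=m or arm.camera_model(cam)
    K=np.array([[m['fx'],0,m['cx']],[0,m['fy'],m['cy']],[0,0,1.]])
    T=np.array(m['cam_to_world'])
    pts=np.array(pts,float).reshape(-1,2)
    u=cv2.undistortPoints(pts.reshape(-1,1,2),K,np.array(m['distortion'])).reshape(-1,2)
    z=np.array([d[int(round(p[1])),int(round(p[0]))] for p in pts])
    return (np.c_[u*z[:,None],z,np.ones(len(z))]@T.T)[:,:3]
def cloud(cam,d):
    v,u=np.mgrid[0:384,0:512]
    return px2w(cam,d,np.c_[u.ravel(),v.ravel()]).reshape(384,512,3)
E
python3 - <<'E'
from h import *
print(arm.read_state())
a,d=arm.get_image('top'); b,e=arm.get_image('scene')
np.savez('s0.npz',a=a,d=d,b=b,e=e)
cv2.imwrite('pics/top0.png',cv2.resize(a[:,:,::-1],(800,600)))
cv2.imwrite('pics/sc0.png',cv2.resize(b[:,:,::-1],(800,600)))
E
```

```text
pics
{'clock': 0.0, 'joints': array([ 1.59157486e+00,  3.85537200e-01,  6.63056321e-03, -5.34022871e-04,
       -1.19399611e+00, -2.58563874e-01]), 'joint_vel': array([-0.0019932 ,  0.00242638, -0.00135237, -0.00161351, -0.00086979,
       -0.0025024 ]), 'joint_efforts': array([ 1.13729220e-03, -3.92290092e+01,  1.88399702e+01,  4.18608919e+00,
       -4.67366845e-03,  1.20809611e-05]), 'position': array([147.0754754 , 606.84430374, 230.22992495]), 'ee_rot': array([ 9.92928317e-01, -1.18710512e-01, -9.91342580e-05,  1.07750247e-03]), 'contact_force': array([ 0.51210915, -0.31081207, -0.43948649]), 'wrist_torque': array([-0.03384046,  0.04879137, -0.02649121]), 'grasp_force': 0.0, 'gripper_width': 85.3947415072771}
```

View pics/top0.png

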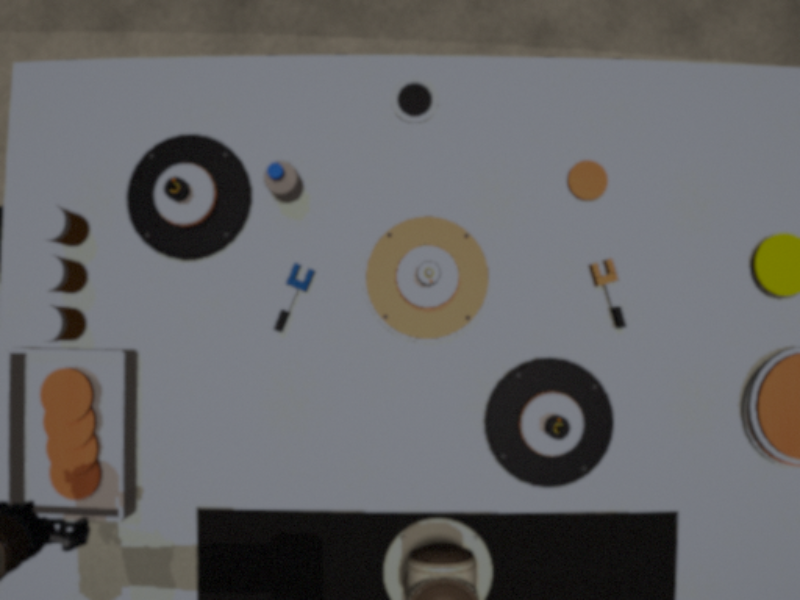

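View pics/sc0.png

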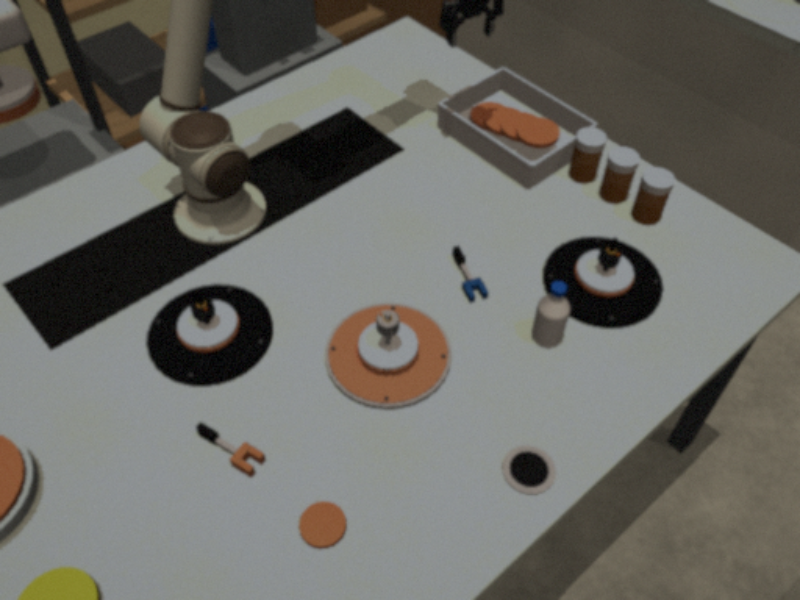

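The top picture shows three candidates for the spindle: the copper lap plate at (428,275) and black ones at (190,195) and (550,423). The copper plate fits, since the black ones are the look-alikes. The copper gauge is at (605,275) with its handle at (617,317); the blue one at (295,290) stays put. I'll measure next.

```bash
python3 - <<'E'
from h import *
f=np.load('s0.npz')
P=cloud('top',f['d']); a=f['a']
hsv=cv2.cvtColor(a,cv2.COLOR_RGB2HSV)
def reg(x0,y0,x1,y1): # in 800x600 px
    return np.s_[int(y0*.64):int(y1*.64),int(x0*.64):int(x1*.64)]
r=reg(570,245,640,340); p=P[r].reshape(-1,3); h=hsv[r].reshape(-1,3)
m=p[:,2]>4; print('gauge pts',m.sum())
cop=(h[:,1]>90)&(h[:,2]>80)&(p[:,2]>3); blk=(h[:,2]<60)&(p[:,2]>3)
print('cop',cop.sum(),np.median(p[cop],0),p[cop].min(0),p[cop].max(0)); print('blk',blk.sum(),p[blk].mean(0),np.median(p[blk],0))
r=reg(360,210,500,345); p=P[r].reshape(-1,3); h=hsv[r].reshape(-1,3)
for lo,hi in((8,20),(34,46),(60,140)):
    m=(p[:,2]>lo)&(p[:,2]<hi); q=p[m]; c,rad=cv2.minEnclosingCircle(q[:,:2].astype(np.float32)); print(lo,m.sum(),c,rad,q.mean(0),np.percentile(q[:,2],[5,50,95]))
Q=cloud('scene',f['e']).reshape(-1,3); hs=cv2.cvtColor(f['b'],cv2.COLOR_RGB2HSV).reshape(-1,3)
m=(np.hypot(*(Q[:,:2]-np.array(c)).T)<35)&(Q[:,2]>45);q=Q[m]
print('scene collar',len(q)); print(np.round(q[np.argsort(-q[:,2])][::6]))
for n in('gauge','collar','gauge_grip'):
  print(n,[(x['rect'],round(x['score'],2)) for x in arm.boxes_of('top',n)])
c,s=cv2.minAreaRect,0
crop=np.hstack([cv2.resize(a[145:230,365:415],(350,595)),cv2.resize(a[130:225,225:320],(430,595)[::1])]); cv2.imwrite('pics/crop.png',crop[:,:,::-1])
E
```

```text
gauge pts 597
cop 123 [ 549.30653184 -302.24588415   24.53079758] [ 534.28578557 -320.8696122     9.6638021 ] [ 575.34845265 -277.97215835   32.36895259]
blk 72 [ 472.52061113 -316.87999043   50.06259632] [ 472.95072863 -321.95063579   32.72940436]
8 3946 (543.2535400390625, 16.510540008544922) 156.0261688232422 [542.36470431  25.32472541  14.16217218] [ 9.69703998 14.17621605 18.5393821 ]
34 1026 (543.3394775390625, 25.217493057250977) 57.50144577026367 [542.0356842   25.77812637  40.38300348] [35.82342477 40.52505972 44.29299392]
60 201 (543.4503173828125, 24.9833927154541) 21.02470588684082 [542.59374044  25.2154478  116.35383806] [110.53672965 116.19486947 125.67488712]
scene collar 242
[[545.  20. 132.]
 [538.  29. 127.]
 [544.  20. 122.]
 [561.  16. 120.]
 [541.  11. 119.]
 [531.  38. 118.]
 [524.  15. 117.]
 [537.   8. 117.]
 [552.   9. 117.]
 [543.  32. 116.]
 [549.  34. 116.]
 [555.  14. 116.]
 [543.  17. 116.]
 [531.   9. 115.]
 [544.  34. 115.]
 [548.  39. 115.]
 [549.  41. 114.]
 [550.  37. 114.]
 [559.  15. 114.]
 [552.  24. 114.]
 [546.   7. 113.]
 [537.   7. 113.]
 [555.  29. 113.]
 [559.  29. 112.]
 [561.  27. 110.]
 [553.  42. 108.]
 [548.   6. 106.]
 [551.  10. 105.]
 [558.  33. 103.]
 [559.  25. 101.]
 [558.  15.  99.]
 [558.  12.  97.]
 [556.  39.  96.]
 [544.   5.  94.]
 [549.   8.  93.]
 [561.  28.  91.]
 [538.   6.  87.]
 [539.  19.  62.]
 [546.  17.  56.]
 [536.  22.  48.]
 [571.  26.  46.]]
gauge [([377.6, 166.3, 22.6, 45.4], 0.73)]
collar [([267.7, 168.7, 14.7, 9.2], 0.67), ([104.2, 111.6, 20.1, 14.8], 0.6)]
gauge_grip [([378.6, 166.2, 21.3, 45.9], 0.56)]
```

View pics/crop.png

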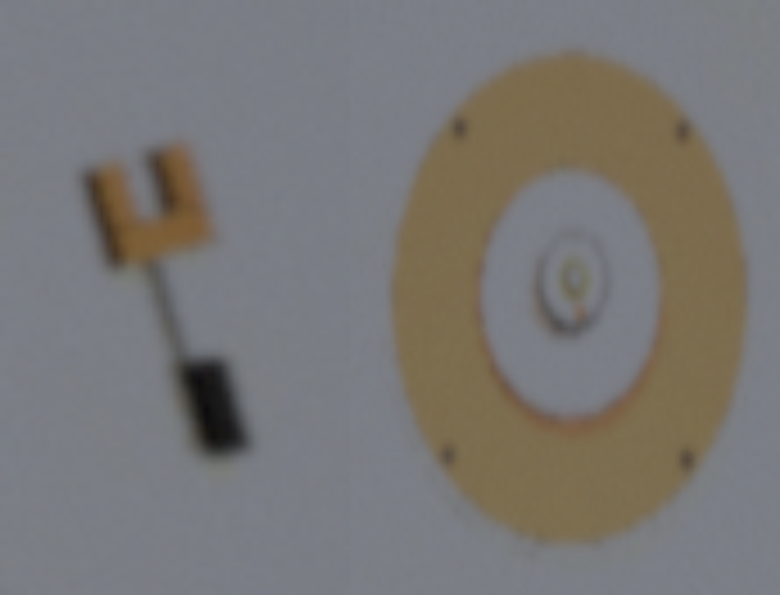

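The crop confirms both: left is the copper fork gauge, lying fork-forward with its slot opening up the image; right is the copper lap plate with the white disc and steel collar at centre. Spindle ≈ (543, 25). Moving above the gauge.

Request:
send_rows --targets '[{"x": 3.34, "y": 1.32, "gripper": -1}, {"x": 3.34, "y": 1.32, "gripper": -1}, {"x": 3.34, "y": 1.32, "gripper": -1}, {"x": 3.34, "y": 1.32, "gripper": -1}, {"x": 3.34, "y": 1.32, "gripper": -1}]'

```text
$.targets[0]: bad value
```

Request:
send_rows --targets '[{"x": 3.34, "y": 1.32, "gripper": -1}, {"x": 3.34, "y": 1.32, "gripper": -1}, {"x": 3.34, "y": 1.32, "gripper": -1}, {"x": 3.34, "y": 1.32, "gripper": -1}, {"x": 3.34, "y": 1.32, "gripper": -1}]'

```text
$.targets[0]: bad value
```

Request:
send_rows --targets '[{"x": 1.08, "y": 3.86, "gripper": -1}, {"x": 1.08, "y": 3.86, "gripper": -1}, {"x": 1.08, "y": 3.86, "gripper": -1}, {"x": 1.08, "y": 3.86, "gripper": -1}, {"x": 1.08, "y": 3.86, "gripper": -1}]'

```text
$.targets[0]: bad value
```

Request:
send_rows --targets '[{"x": 3.34, "y": 1.32, "z": 0, "ax": 0, "ay": 0, "az": 0, "gripper": -1}, {"x": 3.34, "y": 1.32, "z": 0, "ax": 0, "ay": 0, "az": 0, "gripper": -1}]'

```text
clock: 0.42
position: [205.3, 566.1, 230.7]
ee_rot: [0.993, -0.117, -0.0, 0.0]
contact_force: [1.2, 0.7, -0.1]
gripper_width: 85.4
grasp_force: 0.0
```

Request:
send_rows --targets '[{"x": 3.34, "y": 1.32, "z": 0, "ax": 0, "ay": 0, "az": 0, "gripper": -1}, {"x": 3.34, "y": 1.32, "z": 0, "ax": 0, "ay": 0, "az": 0, "gripper": -1}, {"x": 3.34, "y": 1.32, "z": 0, "ax": 0, "ay": 0, "az": 0, "gripper": -1}, {"x": 3.34, "y": 1.32, "z": 0, "ax": 0, "ay": 0, "az": 0, "gripper": -1}, {"x": 3.34, "y": 1.32, "z": 0, "ax": 0, "ay": 0, "az": 0, "gripper": -1}]'

```text
clock: 0.83
position: [353.8, 461.3, 231.4]
ee_rot: [0.993, -0.118, -0.0, -0.0]
contact_force: [0.7, 0.0, 0.0]
gripper_width: 85.2
grasp_force: 0.0
```

Request:
send_rows --targets '[{"x": 3.34, "y": 1.32, "z": 0, "ax": 0, "ay": 0, "az": 0, "gripper": -1}, {"x": 3.34, "y": 1.32, "z": 0, "ax": 0, "ay": 0, "az": 0, "gripper": -1}, {"x": 3.34, "y": 1.32, "z": 0, "ax": 0, "ay": 0, "az": 0, "gripper": -1}, {"x": 1.08, "y": 3.86, "z": 0, "ax": 0, "ay": 0, "az": 0, "gripper": -1}, {"x": 1.08, "y": 3.86, "z": 0, "ax": 0, "ay": 0, "az": 0, "gripper": -1}]'

```text
clock: 1.25
position: [444.6, 319.0, 230.1]
ee_rot: [0.993, -0.119, -0.0, 0.001]
contact_force: [0.7, -1.1, 0.4]
gripper_width: 85.2
grasp_force: 0.0
```

Request:
send_rows --targets '[{"x": 1.08, "y": 3.86, "z": 0, "ax": 0, "ay": 0, "az": 0, "gripper": -1}, {"x": 1.08, "y": 3.86, "z": 0, "ax": 0, "ay": 0, "az": 0, "gripper": -1}, {"x": 1.08, "y": 3.86, "z": 0, "ax": 0, "ay": 0, "az": 0, "gripper": -1}, {"x": 1.08, "y": 3.86, "z": 0, "ax": 0, "ay": 0, "az": 0, "gripper": -1}, {"x": 1.08, "y": 3.86, "z": 0, "ax": 0, "ay": 0, "az": 0, "gripper": -1}]'

```text
clock: 1.67
position: [450.1, 118.1, 231.5]
ee_rot: [0.993, -0.118, 0.0, -0.0]
contact_force: [0.8, 0.3, -0.6]
gripper_width: 85.3
grasp_force: 0.0
```

Request:
send_rows --targets '[{"x": 1.08, "y": 3.86, "z": 0, "ax": 0, "ay": 0, "az": 0, "gripper": -1}, {"x": 1.08, "y": 3.86, "z": 0, "ax": 0, "ay": 0, "az": 0, "gripper": -1}, {"x": 1.08, "y": 3.86, "z": 0, "ax": 0, "ay": 0, "az": 0, "gripper": -1}, {"x": 1.08, "y": 3.86, "z": 0, "ax": 0, "ay": 0, "az": 0, "gripper": -1}, {"x": 1.08, "y": 3.86, "z": 0, "ax": 0, "ay": 0, "az": 0, "gripper": -1}]'

```text
clock: 2.08
position: [457.1, -82.1, 231.7]
ee_rot: [0.993, -0.118, 0.0, -0.0]
contact_force: [0.7, -0.6, -0.4]
gripper_width: 85.6
grasp_force: 0.0
```

Request:
send_rows --targets '[{"x": 1.08, "y": 3.86, "z": 0, "ax": 0, "ay": 0, "az": 0, "gripper": -1}, {"x": 1.08, "y": 3.86, "z": 0, "ax": 0, "ay": 0, "az": 0, "gripper": -1}, {"x": 1.08, "y": 3.86, "z": 0, "ax": 0, "ay": 0, "az": 0, "gripper": -1}, {"x": 1.08, "y": 3.86, "z": 0, "ax": 0, "ay": 0, "az": 0, "gripper": -1}, {"x": 0, "y": 0, "z": 0, "ax": 0, "ay": 0, "az": 0, "gripper": -1}]'

```text
clock: 2.5
position: [462.9, -245.9, 230.9]
ee_rot: [0.993, -0.122, -0.0, 0.001]
contact_force: [0.2, 0.9, 0.4]
gripper_width: 85.7
grasp_force: 0.0
```

Request:
send_rows --targets '[{"x": 1.08, "y": 3.86, "z": 0, "ax": 0, "ay": 0, "az": 0, "gripper": -1}, {"x": 1.08, "y": 3.6, "z": 0, "ax": 0, "ay": 0, "az": 0, "gripper": -1}, {"x": 0, "y": 0, "z": 0, "ax": 0, "ay": 0, "az": -7, "gripper": -1}, {"x": 0, "y": 0, "z": 0, "ax": 0, "ay": 0, "az": -7, "gripper": -1}, {"x": 0, "y": 0, "z": 0, "ax": 0, "ay": 0, "az": -7, "gripper": -1}]'

```text
clock: 2.92
position: [466.3, -318.7, 230.8]
ee_rot: [0.998, 0.067, -0.0, -0.0]
contact_force: [-0.2, 0.4, -0.1]
gripper_width: 85.0
grasp_force: 0.0
```

Request:
send_rows --targets '[{"x": 0, "y": 0, "z": 0, "ax": 0, "ay": 0, "az": -7, "gripper": -1}, {"x": 0, "y": 0, "z": 0, "ax": 0, "ay": 0, "az": 0, "gripper": -1}]'

```text
clock: 3.08
position: [466.5, -318.0, 231.1]
ee_rot: [0.992, 0.126, -0.0, -0.0]
contact_force: [0.7, 1.2, -0.2]
gripper_width: 85.8
grasp_force: 0.0
```

```bash
python3 - <<'E'
from h import *
s=arm.read_state();print(s['position'],s['ee_rot'],s['joints'])
a,d=arm.get_image('wrist'); P=cloud('wrist',d); np.savez('w1.npz',a=a,d=d,P=P)
print(np.round(arm.camera_model('wrist')['cam_to_world'],2))
hsv=cv2.cvtColor(a,cv2.COLOR_RGB2HSV)
near=np.hypot(P[...,0]-510,P[...,1]+310)<95
near&=(P[...,2]>3)&(P[...,2]<60)
for n,m in(('cop',near&(hsv[...,1]>90)&(P[...,2]>18)&(P[...,2]<32)),('blk',near&(hsv[...,2]<60)&(P[...,2]>26)&(P[...,2]<42)),('any',near)):
    q=P[m]; 
    if len(q)<5: print(n,len(q));continue
    r=cv2.minAreaRect(q[:,:2].astype(np.float32)); print(n,len(q),r,np.median(q[:,2]))
cv2.imwrite('pics/w1.png',cv2.resize(a[:,:,::-1],(800,600)))
E
```

```text
[ 466.4812939  -317.96683685  231.1273467 ] [ 9.92026213e-01  1.26031546e-01 -1.53957245e-04 -1.38025406e-04] [-3.11370493e-01  2.82500646e-01 -1.43396851e-01 -1.31199069e-04
 -1.14529473e+00  2.13495620e+00]
[[ 2.5000e-01 -9.3000e-01 -2.7000e-01  5.3490e+02]
 [-9.7000e-01 -2.4000e-01 -7.0000e-02 -3.0130e+02]
 [-0.0000e+00  2.8000e-01 -9.6000e-01  3.7428e+02]
 [ 0.0000e+00  0.0000e+00  0.0000e+00  1.0000e+00]]
cop 1227 ((554.9058837890625, -302.0901184082031), (41.40323257446289, 38.330989837646484), 15.395173072814941) 25.52303402119037
blk 440 ((473.2471923828125, -326.8212585449219), (37.990116119384766, 12.02048110961914), 17.371185302734375) 34.66271869477572
any 2378 ((497.5564880371094, -303.816650390625), (153.3877716064453, 151.9075927734375), 26.989526748657227) 25.51505187463718
```

View pics/w1.png

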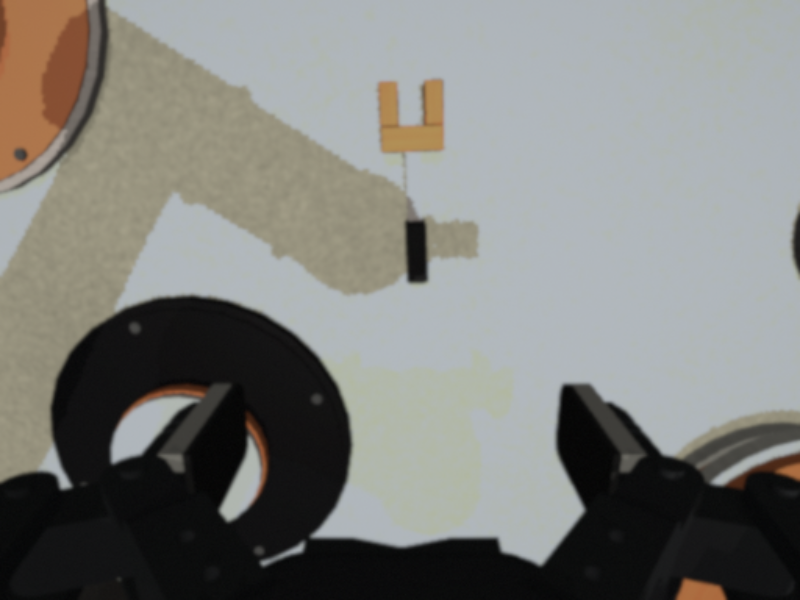

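The wrist view shows the copper gauge with its fork at (411,117) and handle at (416,250); yaw ≈16.8°, handle at (473,-327). Descend and grasp.

Request:
send_rows --targets '[{"x": 0.44, "y": 1.03, "z": 0, "ax": 0, "ay": 0, "az": -2.2, "gripper": -1}, {"x": 0, "y": 0, "z": 4, "ax": 0, "ay": 0, "az": 0, "gripper": -1}, {"x": 0, "y": 0, "z": 4, "ax": 0, "ay": 0, "az": 0, "gripper": -1}, {"x": 0, "y": 0, "z": 4, "ax": 0, "ay": 0, "az": 0, "gripper": -1}, {"x": 0, "y": 0, "z": 4, "ax": 0, "ay": 0, "az": 0, "gripper": -1}]'

```text
clock: 3.55
position: [473.5, -326.7, 70.3]
ee_rot: [0.99, 0.143, 0.001, 0.0]
contact_force: [0.7, 0.2, -0.4]
gripper_width: 84.9
grasp_force: 0.0
```

Request:
send_rows --targets '[{"x": 0, "y": 0, "z": 3, "ax": 0, "ay": 0, "az": 0, "gripper": -1}, {"x": 0, "y": 0, "z": 2, "ax": 0, "ay": 0, "az": 0, "gripper": -1}, {"x": 0, "y": 0, "z": 1.2, "ax": 0, "ay": 0, "az": 0, "gripper": -1}, {"x": 0, "y": 0, "z": 0, "ax": 0, "ay": 0, "az": 0, "gripper": 0.2}, {"x": 0, "y": 0, "z": 0, "ax": 0, "ay": 0, "az": 0, "gripper": 1}]'

```text
clock: 3.97
position: [473.4, -326.8, 9.0]
ee_rot: [0.99, 0.143, -0.001, -0.0]
contact_force: [-0.6, 0.0, 0.7]
gripper_width: 63.9
grasp_force: 0.0
```

Request:
send_rows --targets '[{"x": 0, "y": 0, "z": 0, "ax": 0, "ay": 0, "az": 0, "gripper": 1}, {"x": 0, "y": 0, "z": 0, "ax": 0, "ay": 0, "az": 0, "gripper": 1}, {"x": 0, "y": 0, "z": 0, "ax": 0, "ay": 0, "az": 0, "gripper": 1}, {"x": 0, "y": 0, "z": 0, "ax": 0, "ay": 0, "az": 0, "gripper": 1}, {"x": 0, "y": 0, "z": 0, "ax": 0, "ay": 0, "az": 0, "gripper": 1}]'

```text
clock: 4.38
position: [473.9, -327.1, 10.4]
ee_rot: [0.99, 0.144, 0.001, 0.0]
contact_force: [-0.2, 1.0, 3.4]
gripper_width: 13.2
grasp_force: 61.2
```

Request:
send_rows --targets '[{"x": 0, "y": 0, "z": -2, "ax": 0, "ay": 0, "az": 0, "gripper": 1}, {"x": 0, "y": 0, "z": -3, "ax": 0, "ay": 0, "az": 0, "gripper": 1}, {"x": 0, "y": 0, "z": -3, "ax": 0, "ay": 0, "az": 0, "gripper": 1}, {"x": 0, "y": 0, "z": -3, "ax": 0, "ay": 0, "az": 0, "gripper": 1}, {"x": 0, "y": 0, "z": -3, "ax": 0, "ay": 0, "az": 0, "gripper": 1}]'

```text
clock: 4.8
position: [472.7, -326.7, 150.5]
ee_rot: [0.99, 0.144, -0.0, -0.0]
contact_force: [0.8, 0.3, -1.0]
gripper_width: 12.7
grasp_force: 60.5
```

Request:
send_rows --targets '[{"x": 0.29, "y": -2.58, "z": 0, "ax": 0, "ay": 0, "az": 0, "gripper": 1}, {"x": 0.29, "y": -3.58, "z": 0, "ax": 0, "ay": 0, "az": 0, "gripper": 1}, {"x": 0.29, "y": -3.58, "z": 0, "ax": 0, "ay": 0, "az": 0, "gripper": 1}, {"x": 0.29, "y": -3.58, "z": 0, "ax": 0, "ay": 0, "az": 0, "gripper": 1}, {"x": 0.29, "y": -3.58, "z": 0, "ax": 0, "ay": 0, "az": 0, "gripper": 1}]'

```text
clock: 5.22
position: [437.9, -159.5, 149.2]
ee_rot: [0.99, 0.143, -0.0, -0.0]
contact_force: [1.8, 1.1, -1.1]
gripper_width: 13.0
grasp_force: 60.5
```

Request:
send_rows --targets '[{"x": 0.29, "y": -3.58, "z": 0, "ax": 0, "ay": 0, "az": 0, "gripper": 1}, {"x": 0.29, "y": -3.58, "z": 0, "ax": 0, "ay": 0, "az": 0, "gripper": 1}, {"x": 0.29, "y": -3.58, "z": 0, "ax": 0, "ay": 0, "az": 0, "gripper": 1}, {"x": 0.29, "y": -3.58, "z": 0, "ax": 0, "ay": 0, "az": 0, "gripper": 1}, {"x": 0.29, "y": -3.58, "z": 0, "ax": 0, "ay": 0, "az": 0, "gripper": 1}]'

```text
clock: 5.63
position: [400.7, 16.1, 149.4]
ee_rot: [0.99, 0.144, -0.0, -0.0]
contact_force: [1.2, -0.2, -1.4]
gripper_width: 13.2
grasp_force: 60.5
```

Request:
send_rows --targets '[{"x": 0, "y": -1, "z": 0, "ax": 0, "ay": 0, "az": 0, "gripper": 1}, {"x": 0, "y": 0, "z": 0, "ax": 0, "ay": 0, "az": 5.5, "gripper": 1}, {"x": 0, "y": 0, "z": 0, "ax": 0, "ay": 0, "az": 5.5, "gripper": 1}, {"x": 0, "y": 0, "z": 0, "ax": 0, "ay": 0, "az": 5.5, "gripper": 1}, {"x": 0, "y": 0, "z": 0, "ax": 0, "ay": 0, "az": 0, "gripper": 1}]'

```text
clock: 6.05
position: [398.5, 24.5, 149.3]
ee_rot: [1.0, -0.0, -0.0, -0.0]
contact_force: [-0.2, -0.6, -1.3]
gripper_width: 12.7
grasp_force: 60.5
```

```bash
python3 - <<'E'
from h import *
s=arm.read_state();print(s['position'],s['ee_rot'],s['joints'])
a,d=arm.get_image('wrist'); P=cloud('wrist',d); np.savez('w2.npz',a=a,d=d,P=P)
hsv=cv2.cvtColor(a,cv2.COLOR_RGB2HSV); z=P[...,2]
def rep(n,m):
    q=P[m]; print(n,len(q))
    if len(q)>8: print(cv2.minAreaRect(q[:,:2].astype(np.float32)),cv2.minEnclosingCircle(q[:,:2].astype(np.float32)),np.median(q,0),np.percentile(z[m],[10,50,90]))
R=np.hypot(P[...,0]-543,P[...,1]-25)
rep('fork',(np.hypot(P[...,0]-487,P[...,1]-25)<40)&(z>155)&(z<175)&(hsv[...,1]>90))
rep('disc',(R<75)&(z>35)&(z<46))
rep('collar',(R<30)&(z>105)&(z<135))
rep('lap',(R<150)&(z>8)&(z<20))
cv2.imwrite('pics/w2.png',cv2.resize(a[:,:,::-1],(800,600)))
E
```

```text
[398.49445236  24.47704906 149.2628396 ] [ 9.99999965e-01 -6.52803619e-05 -2.53344360e-04 -3.64493063e-05] [ 4.72901199e-01  8.42382921e-02 -6.30596666e-01 -3.91418922e-04
 -8.56379265e-01  1.09802108e+00]
fork 9373
((482.66912841796875, 24.52676773071289), (40.19877624511719, 40.34593200683594), 0.9271596074104309) ((482.2037353515625, 24.50062370300293), 27.36161994934082) [478.09074864  24.64449277 163.74335756] [162.80251779 163.74335756 164.62054187]
disc 4003
((509.73199462890625, 24.28883171081543), (45.037513732910156, 108.76789855957031), 0.3371868133544922) ((530.9812622070312, 24.41387176513672), 54.39084243774414) [515.7029382  24.6000673  40.4188294] [39.47954638 40.4188294  41.37015103]
collar 0
lap 21146
((481.9569091796875, 24.033180236816406), (116.99393463134766, 239.46810913085938), 0.17594483494758606) ((535.0826416015625, 24.196319580078125), 119.77277374267578) [492.15568584  12.44609808  14.32126219] [12.65631461 14.32126219 15.37675568]
```

View pics/w2.png

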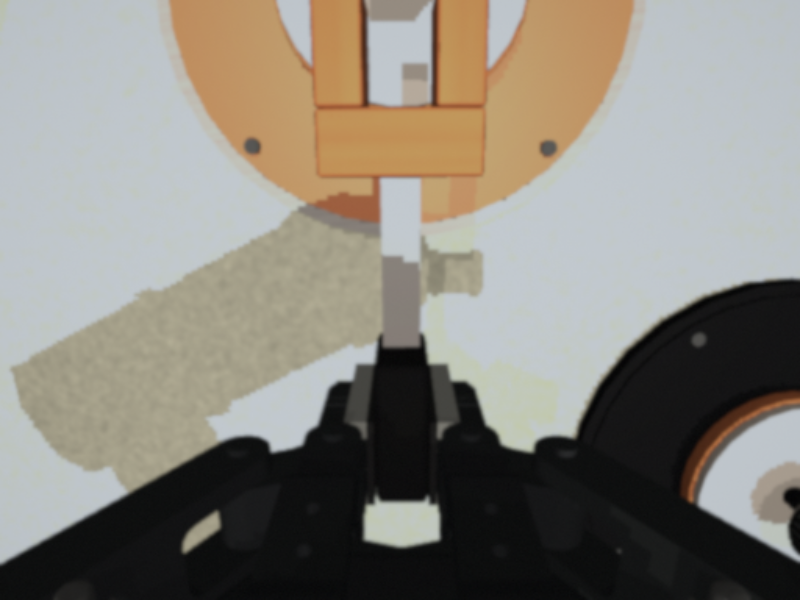

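The fork (centre column ≈400) lines up with the spindle to within 0.3 mm laterally, 55.5 mm short of it. I'll lower to about 3 mm above the disc and slide in.

Request:
send_rows --targets '[{"x": 0, "y": 0.03, "z": 2.5, "ax": 0, "ay": 0, "az": 0, "gripper": 1}, {"x": 0, "y": 0, "z": 2.5, "ax": 0, "ay": 0, "az": 0, "gripper": 1}, {"x": 0, "y": 0, "z": 2.5, "ax": 0, "ay": 0, "az": 0, "gripper": 1}, {"x": 0, "y": 0, "z": 2.0, "ax": 0, "ay": 0, "az": 0, "gripper": 1}, {"x": 0, "y": 0, "z": 0, "ax": 0, "ay": 0, "az": 0, "gripper": 1}]'

```text
clock: 6.52
position: [397.7, 23.3, 51.8]
ee_rot: [1.0, 0.002, -0.002, 0.001]
contact_force: [0.4, 0.2, -1.2]
gripper_width: 13.1
grasp_force: 60.5
```

Request:
send_rows --targets '[{"x": 1.2, "y": 0, "z": 0, "ax": 0, "ay": 0, "az": 0, "gripper": 1}, {"x": 1.2, "y": 0, "z": 0, "ax": 0, "ay": 0, "az": 0, "gripper": 1}, {"x": 1, "y": 0, "z": 0, "ax": 0, "ay": 0, "az": 0, "gripper": 1}, {"x": 1, "y": 0, "z": 0, "ax": 0, "ay": 0, "az": 0, "gripper": 1}, {"x": 0, "y": 0, "z": 0, "ax": 0, "ay": 0, "az": 0, "gripper": 1}]'

```text
clock: 6.93
position: [445.7, 24.7, 55.2]
ee_rot: [1.0, 0.001, 0.002, -0.0]
contact_force: [0.4, -0.2, -1.5]
gripper_width: 12.8
grasp_force: 60.5
```

Request:
send_rows --targets '[{"x": 0.6, "y": 0, "z": 0, "ax": 0, "ay": 0, "az": 0, "gripper": 1}, {"x": 0.55, "y": 0, "z": 0, "ax": 0, "ay": 0, "az": 0, "gripper": 1}, {"x": 0, "y": 0, "z": 0, "ax": 0, "ay": 0, "az": 0, "gripper": 1}, {"x": 0, "y": 0, "z": 0.15, "ax": 0, "ay": 0, "az": 0, "gripper": 1}, {"x": 0, "y": 0, "z": 0, "ax": 0, "ay": 0, "az": 0, "gripper": 1}]'

```text
clock: 7.35
position: [453.9, 24.0, 52.5]
ee_rot: [1.0, 0.001, -0.001, 0.0]
contact_force: [0.4, 0.6, -1.0]
gripper_width: 13.3
grasp_force: 60.5
```

Request:
send_rows --targets '[{"x": 0, "y": 0, "z": 0.1, "ax": 0, "ay": 0, "az": 0, "gripper": 1}, {"x": 0, "y": 0, "z": 0, "ax": 0, "ay": 0, "az": 0, "gripper": 1}]'

```text
clock: 7.52
position: [454.1, 24.1, 51.6]
ee_rot: [1.0, 0.001, -0.0, 0.0]
contact_force: [0.0, -0.4, -2.4]
gripper_width: 13.0
grasp_force: 60.5
```

Request:
send_rows --targets '[{"x": 0, "y": 0, "z": 0.07, "ax": 0, "ay": 0, "az": 0, "gripper": 1}, {"x": 0, "y": 0, "z": 0, "ax": 0, "ay": 0, "az": 0, "gripper": 1}]'

```text
clock: 7.68
position: [454.4, 24.2, 51.0]
ee_rot: [1.0, 0.001, -0.0, 0.0]
contact_force: [-0.2, 0.3, -0.6]
gripper_width: 12.8
grasp_force: 60.5
```

```bash
python3 - <<'E'
from h import *
s=arm.read_state();print(s['position'],s['contact_force'],s['wrist_torque'])
b,e=arm.get_image('scene'); a,d=arm.get_image('wrist');P=cloud('wrist',d);z=P[...,2]
hsv=cv2.cvtColor(a,cv2.COLOR_RGB2HSV)
m=(np.abs(P[...,0]-535)<40)&(np.abs(P[...,1]-25)<30)&(z>58)&(z<72)&(hsv[...,1]>90); q=P[m]
print(len(q),q.min(0),q.max(0),np.median(q,0))
cv2.imwrite('pics/sc2.png',cv2.resize(b[180:270,190:310],(800,600),interpolation=2)[:,:,::-1])
E
```

```text
[454.4060209   24.21494545  51.03716961] [-0.19894746  0.26112922 -0.62891814] [0.05814605 0.07685512 0.02580036]
1266 [518.5917736    4.43413988  63.94221941] [526.67149989  43.82556705  68.15848024] [520.87253008  24.17897717  65.70635775]
```

View pics/sc2.png

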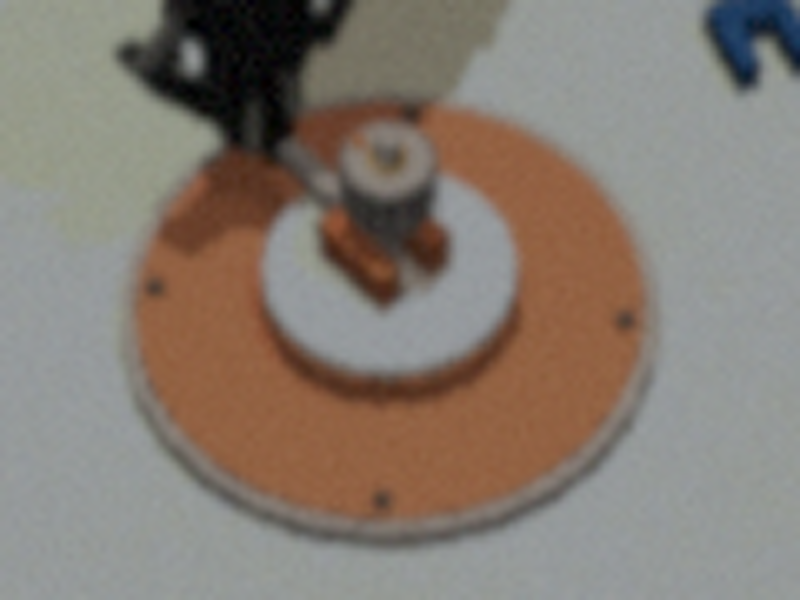

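The fork straddles the spindle under the collar, back edge at x≈518.5 so the slot centre is ≈543.5. Touch down a last 0.5 mm, release, and back off upward.

Request:
send_rows --targets '[{"x": 0, "y": 0, "z": 0.05, "ax": 0, "ay": 0, "az": 0, "gripper": 1}, {"x": 0, "y": 0, "z": 0, "ax": 0, "ay": 0, "az": 0, "gripper": 1}]'

```text
clock: 7.95
position: [454.6, 24.2, 50.7]
ee_rot: [1.0, 0.001, 0.0, -0.0]
contact_force: [-0.7, 1.3, 1.4]
gripper_width: 12.6
grasp_force: 60.7
```

Request:
send_rows --targets '[{"x": 0, "y": 0, "z": 0, "ax": 0, "ay": 0, "az": 0, "gripper": 0.5}, {"x": 0, "y": 0, "z": 0, "ax": 0, "ay": 0, "az": 0, "gripper": 0}, {"x": 0, "y": 0, "z": 0, "ax": 0, "ay": 0, "az": 0, "gripper": -1}, {"x": 0, "y": 0, "z": 0, "ax": 0, "ay": 0, "az": 0, "gripper": -1}, {"x": 0, "y": 0, "z": 0, "ax": 0, "ay": 0, "az": 0, "gripper": -1}]'

```text
clock: 8.37
position: [454.7, 24.2, 50.7]
ee_rot: [1.0, 0.001, 0.0, -0.0]
contact_force: [0.2, -0.9, 0.3]
gripper_width: 68.7
grasp_force: 0.0
```

Request:
send_rows --targets '[{"x": 0, "y": 0, "z": 0, "ax": 0, "ay": 0, "az": 0, "gripper": -1}, {"x": 0, "y": 0, "z": -2, "ax": 0, "ay": 0, "az": 0, "gripper": -1}, {"x": 0, "y": 0, "z": -3, "ax": 0, "ay": 0, "az": 0, "gripper": -1}, {"x": 0, "y": 0, "z": -3, "ax": 0, "ay": 0, "az": 0, "gripper": -1}, {"x": 0, "y": 0, "z": -3, "ax": 0, "ay": 0, "az": 0, "gripper": -1}]'

```text
clock: 8.78
position: [454.2, 24.0, 161.8]
ee_rot: [1.0, 0.001, -0.0, 0.0]
contact_force: [0.4, 1.0, 0.2]
gripper_width: 85.6
grasp_force: 0.0
```

```bash
python3 - <<'E'
from h import *
s=arm.read_state();print(s['position'],s['ee_rot'],s['contact_force'],s['wrist_torque'],s['joints'])
a,d=arm.get_image('wrist');P=cloud('wrist',d);z=P[...,2]
hsv=cv2.cvtColor(a,cv2.COLOR_RGB2HSV)
m=(np.abs(P[...,0]-535)<40)&(np.abs(P[...,1]-25)<30)&(z>58)&(z<72)&(hsv[...,1]>90); q=P[m]
print(len(q),q.min(0),q.max(0),np.median(q,0))
R=np.hypot(P[...,0]-543,P[...,1]-25)
m=(R<26)&(z>108)&(z<122); q=P[m]; print(len(q))
if len(q)>9: print(cv2.minEnclosingCircle(q[:,:2].astype(np.float32)),np.median(q,0),np.percentile(q[:,2],[5,25,50,75,95]))
E
```

```text
[454.16842768  24.03360871 161.77096302] [ 9.99999658e-01  6.91602135e-04 -4.04723099e-04  2.05594920e-04] [0.35197154 0.97431001 0.20885571] [-0.00565331 -0.13639261 -0.06311402] [ 4.11929386e-01  1.64787581e-01 -4.94529609e-01  6.74317010e-05
 -9.12385469e-01  1.16020886e+00]
119 [524.17285616   5.98740446  70.71375704] [535.00165479  44.63618124  71.98684949] [526.87267027  19.80151116  71.66625545]
549
((547.9449462890625, 25.340829849243164), 21.09564208984375) [543.5515625   24.55566481 121.33016955] [120.18165511 120.86685297 121.33016955 121.68725417 121.95794102]
```

The arm was probably still moving for that picture, so I'll re-measure at rest.

```bash
cat > m.py <<'E'
from h import *
s=arm.read_state();print(s['position'],s['contact_force'],s['wrist_torque'])
a,d=arm.get_image('wrist');P=cloud('wrist',d);z=P[...,2]
hsv=cv2.cvtColor(a,cv2.COLOR_RGB2HSV)
R=np.hypot(P[...,0]-543,P[...,1]-25)
m=(np.abs(P[...,0]-535)<40)&(np.abs(P[...,1]-25)<30)&(z>58)&(z<80)&(hsv[...,1]>90); q=P[m]
print('fork',len(q),q.min(0),q.max(0),np.median(q,0))
for n,lo,hi,r in(('collar',85,126,26),('disc',30,56,75),('lap',8,22,150)):
    m=(R<r)&(z>lo)&(z<hi); q=P[m]; print(n,len(q))
    if len(q)>9: print(cv2.minEnclosingCircle(q[:,:2].astype(np.float32)),np.median(q,0),np.percentile(q[:,2],[5,25,50,75,95]))
np.savez('w3.npz',a=a,d=d,P=P); cv2.imwrite('pics/w3.png',cv2.resize(a[:,:,::-1],(800,600)))
E
python3 m.py
```

```text
[458.24530737  24.9450715  167.97397189] [1.26016276 0.56042595 4.3316154 ] [ 0.0303004  -0.26850061  0.02175845]
fork 368 [518.70942788   4.93098391  61.07202175] [528.53066918  43.47022629  64.82259124] [520.90104447  24.13406555  62.9226882 ]
collar 4361
((542.614990234375, 24.382665634155273), 21.099040985107422) [542.59592216  24.2736802  113.63706308] [111.37153649 112.95680092 113.63706308 114.30182025 120.17943047]
disc 11773
((535.3433837890625, 23.624404907226562), 64.64037322998047) [544.98542907  24.37497435  37.85789675] [36.55891857 37.3692424  37.85789675 38.3638688  39.06531431]
lap 31826
((542.4976196289062, 24.66999626159668), 120.48950958251953) [520.36894026  17.73426614  11.90321533] [ 9.88365131 11.27853321 11.90321533 12.44229295 13.20810965]
```

View pics/w3.png

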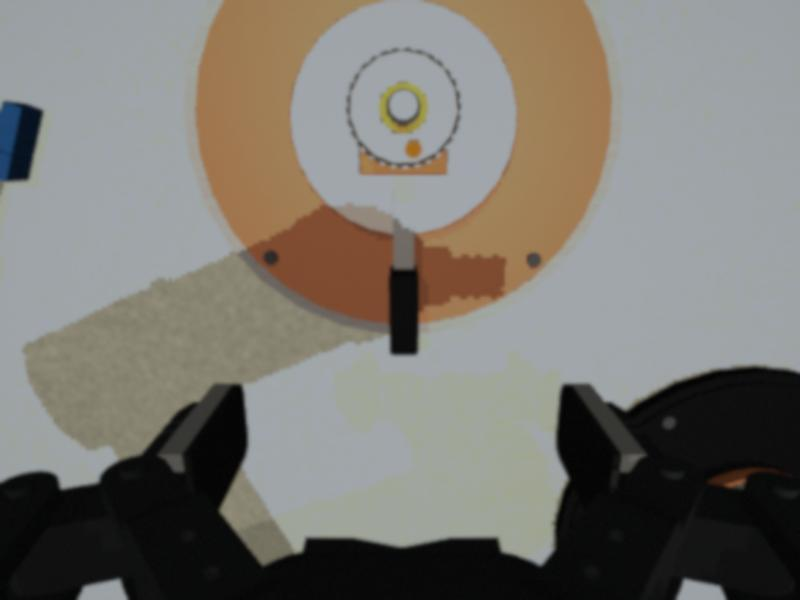

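Gauge lies flat in place (back edge 518.7, same height offset from the disc). The collar's top is 75.8 mm above the disc, so its underside is at z≈86. Moving over the collar and pre-winding the wrist.

Request:
send_rows --targets '[{"x": 2.2, "y": 0, "z": 0, "ax": 0, "ay": 0, "az": -7, "gripper": -1}, {"x": 0, "y": 0, "z": 0, "ax": 0, "ay": 0, "az": -7, "gripper": -1}, {"x": 0, "y": 0, "z": 0, "ax": 0, "ay": 0, "az": -7, "gripper": -1}, {"x": 0, "y": 0, "z": 0, "ax": 0, "ay": 0, "az": -7, "gripper": -1}, {"x": 0, "y": 0, "z": 0, "ax": 0, "ay": 0, "az": -7, "gripper": -1}]'

```text
clock: 9.3
position: [476.2, 24.1, 159.9]
ee_rot: [0.953, 0.304, -0.001, -0.0]
contact_force: [0.2, 0.1, 0.4]
gripper_width: 85.5
grasp_force: 0.0
```

Request:
send_rows --targets '[{"x": 0, "y": 0, "z": 0, "ax": 0, "ay": 0, "az": -7, "gripper": -1}, {"x": 0, "y": 0, "z": 0, "ax": 0, "ay": 0, "az": -7, "gripper": -1}, {"x": 0, "y": 0, "z": 0, "ax": 0, "ay": 0, "az": -7, "gripper": -1}, {"x": 0, "y": 0, "z": 0, "ax": 0, "ay": 0, "az": -7, "gripper": -1}, {"x": 0, "y": 0, "z": 0, "ax": 0, "ay": 0, "az": -7, "gripper": -1}]'

```text
clock: 9.72
position: [476.2, 24.1, 160.0]
ee_rot: [0.817, 0.577, -0.0, -0.0]
contact_force: [-0.4, 0.1, -0.1]
gripper_width: 85.2
grasp_force: 0.0
```

Request:
send_rows --targets '[{"x": 0, "y": 0, "z": 0, "ax": 0, "ay": 0, "az": -7, "gripper": -1}, {"x": 0, "y": 0, "z": 0, "ax": 0, "ay": 0, "az": -7, "gripper": -1}, {"x": 0, "y": 0, "z": 0, "ax": 0, "ay": 0, "az": -6, "gripper": -1}, {"x": 0, "y": 2.2, "z": 0, "ax": 0, "ay": 0, "az": 0, "gripper": -1}, {"x": 0, "y": 2.2, "z": 0, "ax": 0, "ay": 0, "az": 0, "gripper": -1}]'

```text
clock: 10.13
position: [520.2, 24.2, 160.4]
ee_rot: [0.706, 0.708, -0.0, -0.0]
contact_force: [0.4, 1.0, 1.0]
gripper_width: 85.1
grasp_force: 0.0
```

Request:
send_rows --targets '[{"x": 0, "y": 2.2, "z": 0, "ax": 0, "ay": 0, "az": 0, "gripper": -1}, {"x": 0, "y": 0, "z": 0, "ax": 0, "ay": 0, "az": 0, "gripper": -1}, {"x": 0, "y": 0, "z": 0, "ax": 0, "ay": 0, "az": 0, "gripper": -1}, {"x": 0, "y": 0, "z": 0, "ax": 0, "ay": 0, "az": 0, "gripper": -1}]'

```text
clock: 10.47
position: [541.7, 24.1, 159.7]
ee_rot: [0.707, 0.707, -0.001, -0.001]
contact_force: [-0.1, 0.5, 0.5]
gripper_width: 85.5
grasp_force: 0.0
```

```bash
python3 - <<'E'
from h import *
from scipy.spatial.transform import Rotation as R
s=arm.read_state();print(s['clock'],s['position'],s['joints'],s['contact_force'],s['wrist_torque'])
M=R.from_quat(s['ee_rot']).as_matrix(); print(np.round(M,3)); d=np.array([543,24.4,161.8])-s['position']; print('tool delta mm',M.T@d)
E
python3 m.py
```

```text
10.4667 [541.65251876  24.12900267 159.7317352 ] [ 3.43444265e-01  3.10524188e-01 -2.97590048e-01 -5.23195035e-04
 -9.64694745e-01  2.79933669e+00] [-0.06587828  0.53555165  0.53086494] [ 0.01092985  0.03594845 -0.01768644]
[[-0.001  1.    -0.002]
 [ 1.     0.001 -0.   ]
 [-0.    -0.002 -1.   ]]
tool delta mm [ 0.26923733  1.34349952 -2.07108301]
[541.65251876  24.12900267 159.7317352 ] [-0.06587828  0.53555165  0.53086494] [ 0.01092985  0.03594845 -0.01768644]
fork 862 [518.18318272  21.02099389  58.01948065] [560.76819117  44.6391659   67.6758471 ] [533.9460929   40.41283142  65.67057266]
collar 3893
((542.881103515625, 24.054685592651367), 21.365535736083984) [542.65736887  29.06699972 116.39157796] [ 99.94110868 115.24463469 116.39157796 117.00288966 118.16205909]
disc 9617
((534.307861328125, 24.617435455322266), 66.25212860107422) [547.28999764  44.68158243  40.80053349] [36.31489742 40.28267337 40.80053349 41.29868757 42.2086641 ]
lap 39094
((542.9769287109375, 24.19064712524414), 120.24072265625) [548.16974828  55.70821372  14.70098471] [12.56447495 14.082276   14.70098471 15.23285096 15.98154091]
```

Request:
send_rows --targets '[{"x": 0, "y": 0.12, "z": 2, "ax": 0, "ay": 0, "az": 0, "gripper": -1}, {"x": 0, "y": 0, "z": 2, "ax": 0, "ay": 0, "az": 0, "gripper": -1}, {"x": 0, "y": 0, "z": 2, "ax": 0, "ay": 0, "az": 0, "gripper": -1}, {"x": 0, "y": 0, "z": 1, "ax": 0, "ay": 0, "az": 0, "gripper": -1}, {"x": 0, "y": 0, "z": 0, "ax": 0, "ay": 0, "az": 0, "gripper": -1}]'

```text
clock: 10.93
position: [541.5, 23.9, 88.5]
ee_rot: [0.707, 0.707, -0.002, -0.001]
contact_force: [-0.1, -0.4, 0.3]
gripper_width: 85.2
grasp_force: 0.0
```

Request:
send_rows --targets '[{"x": 0, "y": 0, "z": 0, "ax": 0, "ay": 0, "az": 0, "gripper": -0.3}, {"x": 0, "y": 0, "z": 0, "ax": 0, "ay": 0, "az": 0, "gripper": 1}, {"x": 0, "y": 0, "z": 0, "ax": 0, "ay": 0, "az": 0, "gripper": 1}, {"x": 0, "y": 0, "z": 0, "ax": 0, "ay": 0, "az": 0, "gripper": 1}, {"x": 0, "y": 0, "z": 0, "ax": 0, "ay": 0, "az": 0, "gripper": 1}]'

```text
clock: 11.35
position: [542.9, 24.3, 92.2]
ee_rot: [0.707, 0.708, -0.001, -0.0]
contact_force: [-5.8, 1.9, 7.6]
gripper_width: 40.1
grasp_force: 59.7
```

```bash
cat > st.py <<'E'
from h import *
from scipy.spatial.transform import Rotation as R
s=arm.read_state();M=R.from_quat(s['ee_rot']).as_matrix()
print(s['clock'],'pos',s['position'].round(2),'head',np.degrees(np.arctan2(M[1,0],M[0,0])).round(2),'j6',s['joints'][5].round(4),'F',s['contact_force'].round(2),'T',s['wrist_torque'].round(3),'e6',s['joint_efforts'][5].round(4),'w',round(s['gripper_width'],1),round(s['grasp_force'],1))
E
python3 st.py
```

```text
11.35 pos [542.85  24.31  92.2 ] head 90.07 j6 2.8002 F [-5.77  1.9   7.57] T [ 0.378  1.435 -0.012] e6 0.0171 w 40.1 59.7
```

Request:
send_rows --targets '[{"x": 0, "y": 0, "z": 0.056, "ax": 0, "ay": 0, "az": 5, "gripper": 1}, {"x": 0, "y": 0, "z": 0.056, "ax": 0, "ay": 0, "az": 5, "gripper": 1}, {"x": 0, "y": 0, "z": 0.056, "ax": 0, "ay": 0, "az": 5, "gripper": 1}, {"x": 0, "y": 0, "z": 0.056, "ax": 0, "ay": 0, "az": 5, "gripper": 1}, {"x": 0, "y": 0, "z": 0, "ax": 0, "ay": 0, "az": 0, "gripper": 1}]'

```text
clock: 11.77
position: [542.7, 24.3, 89.9]
ee_rot: [0.82, 0.573, -0.001, -0.0]
contact_force: [-5.1, 1.6, 8.1]
gripper_width: 40.3
grasp_force: 59.5
```

```bash
python3 st.py
```

```text
11.7667 pos [542.7   24.33  89.94] head 69.9 j6 2.448 F [-5.11  1.58  8.07] T [ 0.357  1.492 -0.228] e6 -0.235 w 40.3 59.5
```

Request:
send_rows --targets '[{"x": 0, "y": 0, "z": 0.056, "ax": 0, "ay": 0, "az": 5, "gripper": 1}, {"x": 0, "y": 0, "z": 0.056, "ax": 0, "ay": 0, "az": 5, "gripper": 1}, {"x": 0, "y": 0, "z": 0.056, "ax": 0, "ay": 0, "az": 5, "gripper": 1}, {"x": 0, "y": 0, "z": 0.056, "ax": 0, "ay": 0, "az": 5, "gripper": 1}, {"x": 0, "y": 0, "z": 0, "ax": 0, "ay": 0, "az": 0, "gripper": 1}]'

```text
clock: 12.18
position: [542.6, 24.4, 87.7]
ee_rot: [0.907, 0.422, -0.001, -0.0]
contact_force: [-5.7, 1.5, 7.7]
gripper_width: 40.3
grasp_force: 59.6
```

```bash
python3 st.py
```

```text
12.1833 pos [542.58  24.4   87.7 ] head 49.9 j6 2.099 F [-5.75  1.49  7.75] T [ 0.477  1.646 -0.216] e6 -0.232 w 40.3 59.6
```

Request:
send_rows --targets '[{"x": 0, "y": 0, "z": 0.056, "ax": 0, "ay": 0, "az": 5, "gripper": 1}, {"x": 0, "y": 0, "z": 0.056, "ax": 0, "ay": 0, "az": 5, "gripper": 1}, {"x": 0, "y": 0, "z": 0.056, "ax": 0, "ay": 0, "az": 5, "gripper": 1}, {"x": 0, "y": 0, "z": 0.056, "ax": 0, "ay": 0, "az": 5, "gripper": 1}, {"x": 0, "y": 0, "z": 0.056, "ax": 0, "ay": 0, "az": 5, "gripper": 1}]'

```text
clock: 12.6
position: [542.5, 24.5, 85.0]
ee_rot: [0.977, 0.215, -0.001, -0.0]
contact_force: [-6.4, 3.1, 8.1]
gripper_width: 40.2
grasp_force: 59.5
```

Request:
send_rows --targets '[{"x": 0, "y": 0, "z": 0.056, "ax": 0, "ay": 0, "az": 5, "gripper": 1}, {"x": 0, "y": 0, "z": 0.056, "ax": 0, "ay": 0, "az": 5, "gripper": 1}, {"x": 0, "y": 0, "z": 0.056, "ax": 0, "ay": 0, "az": 5, "gripper": 1}, {"x": 0, "y": 0, "z": 0.056, "ax": 0, "ay": 0, "az": 5, "gripper": 1}, {"x": 0, "y": 0, "z": 0.056, "ax": 0, "ay": 0, "az": 5, "gripper": 1}]'

```text
clock: 13.02
position: [542.5, 24.7, 82.2]
ee_rot: [1.0, -0.001, -0.001, -0.0]
contact_force: [-6.9, 3.4, 7.9]
gripper_width: 40.6
grasp_force: 59.5
```

Request:
send_rows --targets '[{"x": 0, "y": 0, "z": 0.056, "ax": 0, "ay": 0, "az": 5, "gripper": 1}, {"x": 0, "y": 0, "z": 0.034, "ax": 0, "ay": 0, "az": 3, "gripper": 1}, {"x": 0, "y": 0, "z": 0.022, "ax": 0, "ay": 0, "az": 2, "gripper": 1}, {"x": 0, "y": 0, "z": 0, "ax": 0, "ay": 0, "az": 0, "gripper": 1}, {"x": 0, "y": 0, "z": 0, "ax": 0, "ay": 0, "az": 0, "gripper": 1}]'

```text
clock: 13.43
position: [542.5, 24.7, 81.1]
ee_rot: [0.996, -0.087, -0.001, -0.0]
contact_force: [-7.0, 3.6, 8.9]
gripper_width: 40.0
grasp_force: 59.7
```

```bash
python3 st.py
```

```text
13.4333 pos [542.49  24.74  81.08] head -9.94 j6 1.0546 F [-7.03  3.6   8.85] T [ 1.012  1.909 -0.07 ] e6 0.0625 w 40.0 59.7
```

Request:
send_rows --targets '[{"x": 0, "y": 0, "z": 0.022, "ax": 0, "ay": 0, "az": 2, "gripper": 1}, {"x": 0, "y": 0, "z": 0.022, "ax": 0, "ay": 0, "az": 2, "gripper": 1}, {"x": 0, "y": 0, "z": 0.022, "ax": 0, "ay": 0, "az": 2, "gripper": 1}, {"x": 0, "y": 0, "z": 0, "ax": 0, "ay": 0, "az": 0, "gripper": 1}, {"x": 0, "y": 0, "z": 0, "ax": 0, "ay": 0, "az": 0, "gripper": 1}]'

```text
clock: 13.85
position: [542.5, 24.8, 80.4]
ee_rot: [0.99, -0.139, -0.001, -0.0]
contact_force: [-6.4, 3.7, 9.4]
gripper_width: 40.2
grasp_force: 59.7
```

```bash
python3 st.py
```

```text
13.85 pos [542.5   24.78  80.41] head -15.94 j6 0.95 F [-6.43  3.71  9.35] T [ 0.994  1.867 -0.025] e6 0.0564 w 40.2 59.7
```

Request:
send_rows --targets '[{"x": 0, "y": 0, "z": 0.022, "ax": 0, "ay": 0, "az": 2, "gripper": 1}, {"x": 0, "y": 0, "z": 0.022, "ax": 0, "ay": 0, "az": 2, "gripper": 1}, {"x": 0, "y": 0, "z": 0.022, "ax": 0, "ay": 0, "az": 2, "gripper": 1}]'

```text
clock: 14.1
position: [542.5, 24.8, 79.8]
ee_rot: [0.982, -0.191, -0.001, -0.0]
contact_force: [-6.4, 3.6, 9.0]
gripper_width: 40.3
grasp_force: 59.7
```

```bash
python3 st.py
```

```text
14.1 pos [542.51  24.82  79.76] head -21.99 j6 0.8441 F [-6.35  3.63  9.  ] T [1.088 1.877 0.039] e6 0.1736 w 40.3 59.7
```

Request:
send_rows --targets '[{"x": 0, "y": 0, "z": 0.022, "ax": 0, "ay": 0, "az": 2, "gripper": 1}]'

```text
clock: 14.18
position: [542.5, 24.8, 79.5]
ee_rot: [0.978, -0.208, -0.001, -0.0]
contact_force: [-6.9, 3.5, 9.5]
gripper_width: 40.1
grasp_force: 59.7
```

```bash
python3 st.py
```

```text
14.1833 pos [542.5   24.84  79.53] head -23.99 j6 0.8092 F [-6.88  3.47  9.49] T [1.109 1.878 0.087] e6 0.1729 w 40.1 59.7
```

Request:
send_rows --targets '[{"x": 0, "y": 0, "z": 0.011, "ax": 0, "ay": 0, "az": 1, "gripper": 1}, {"x": 0, "y": 0, "z": 0.011, "ax": 0, "ay": 0, "az": 1, "gripper": 1}]'

```text
clock: 14.35
position: [542.5, 24.8, 79.3]
ee_rot: [0.974, -0.224, -0.001, -0.0]
contact_force: [-7.5, 4.2, 8.6]
gripper_width: 40.3
grasp_force: 59.7
```

```bash
python3 st.py
```

```text
14.35 pos [542.52  24.84  79.31] head -25.95 j6 0.7751 F [-7.45  4.19  8.57] T [1.134 1.908 0.098] e6 0.0277 w 40.3 59.7
```

Request:
send_rows --targets '[{"x": 0, "y": 0, "z": 0.011, "ax": 0, "ay": 0, "az": 1, "gripper": 1}, {"x": 0, "y": 0, "z": 0.011, "ax": 0, "ay": 0, "az": 1, "gripper": 1}]'

```text
clock: 14.52
position: [542.5, 24.8, 79.1]
ee_rot: [0.97, -0.241, -0.001, -0.0]
contact_force: [-6.3, 4.6, 8.6]
gripper_width: 40.2
grasp_force: 59.7
```

```bash
python3 st.py
```

```text
14.5167 pos [542.51  24.83  79.08] head -27.94 j6 0.7402 F [-6.3   4.57  8.57] T [1.091 1.896 0.136] e6 0.0358 w 40.2 59.7
```

```bash
python3 - <<'E'
from h import *
a,d=arm.get_image('wrist'); b,e=arm.get_image('scene')
P=cloud('wrist',d); z=P[...,2]; Rr=np.hypot(P[...,0]-543,P[...,1]-24.4)
m=(Rr<19)&(z>60); print('wrist',m.sum(),np.percentile(z[m],[5,25,50,75,95]) if m.sum() else '')
f=np.load('s0.npz')
for D in(f['e'],e):
    Q=cloud('scene',D); r=np.hypot(Q[...,0]-543,Q[...,1]-24.4); m=(r<23)&(Q[...,2]>60)&(Q[...,2]<140); print('scene',m.sum(),np.percentile(Q[...,2][m],[5,25,50,75,95]))
i1=cv2.resize(a[150:384,156:356],(400,468)); i2=cv2.resize(b[180:250,210:280],(400,468),interpolation=2)
cv2.imwrite('pics/chk.png',np.hstack([i1,i2])[:,:,::-1])
E
python3 st.py
```

```text
wrist 10650 [102.32890405 103.19088742 115.80242623 158.17471362 164.28571284]
scene 222 [ 90.14560178 102.5218503  113.94767091 116.16178204 125.09382129]
scene 270 [ 63.67813901  84.62727583 100.4531605  104.57012774 125.51838934]
14.6167 pos [542.52  24.86  79.08] head -27.93 j6 0.7405 F [-6.69  4.06  8.76] T [ 1.079  1.871 -0.02 ] e6 -0.0769 w 40.4 59.7
```

View pics/chk.png

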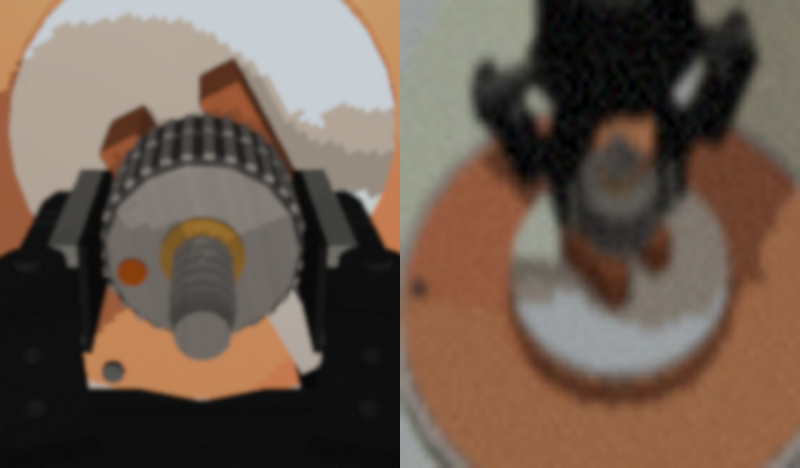

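The collar turns and sinks as planned: the orange dot at (132,272) has moved, and the top is at 103 mm. Both fork prongs are still on the disc. Roughly 3–7 mm of gap remains, so I'll relieve the side load before the sensitive part.

Request:
send_rows --targets '[{"x": -0.05, "y": 0, "z": -0.05, "ax": 0, "ay": 0, "az": 0, "gripper": 1}, {"x": 0, "y": 0, "z": 0, "ax": 0, "ay": 0, "az": 0, "gripper": 1}, {"x": 0, "y": 0, "z": 0, "ax": 0, "ay": 0, "az": 0, "gripper": 1}]'

```text
clock: 14.87
position: [542.5, 24.9, 79.1]
ee_rot: [0.97, -0.241, -0.001, -0.0]
contact_force: [-6.2, 3.0, 7.1]
gripper_width: 40.0
grasp_force: 60.2
```

```bash
python3 st.py
```

```text
14.8667 pos [542.47  24.86  79.11] head -27.92 j6 0.7401 F [-6.23  3.01  7.1 ] T [ 0.919  1.645 -0.011] e6 -0.0165 w 40.0 60.2
```

Request:
send_rows --targets '[{"x": -0.05, "y": 0, "z": -0.05, "ax": 0, "ay": 0, "az": 0, "gripper": 1}, {"x": 0, "y": 0, "z": 0, "ax": 0, "ay": 0, "az": 0, "gripper": 1}, {"x": 0, "y": 0, "z": 0, "ax": 0, "ay": 0, "az": 0, "gripper": 1}]'

```text
clock: 15.12
position: [542.5, 24.9, 79.1]
ee_rot: [0.97, -0.241, -0.0, 0.0]
contact_force: [-4.5, 2.9, 6.8]
gripper_width: 40.0
grasp_force: 60.3
```

```bash
python3 st.py
```

```text
15.1167 pos [542.46  24.87  79.11] head -27.92 j6 0.7394 F [-4.51  2.85  6.82] T [0.652 1.394 0.016] e6 -0.0189 w 40.0 60.3
```

Request:
send_rows --targets '[{"x": -0.1, "y": 0, "z": -0.15, "ax": 0, "ay": 0, "az": 0, "gripper": 1}, {"x": -0.1, "y": 0, "z": -0.15, "ax": 0, "ay": 0, "az": 0, "gripper": 1}, {"x": 0, "y": 0, "z": 0, "ax": 0, "ay": 0, "az": 0, "gripper": 1}, {"x": 0, "y": 0, "z": 0, "ax": 0, "ay": 0, "az": 0, "gripper": 1}]'

```text
clock: 15.45
position: [542.2, 25.1, 79.6]
ee_rot: [0.97, -0.242, 0.001, -0.0]
contact_force: [6.1, -4.0, -12.0]
gripper_width: 40.0
grasp_force: 63.5
```

```bash
python3 st.py
```

```text
15.45 pos [542.21  25.07  79.61] head -27.95 j6 0.7365 F [  6.08  -4.04 -11.96] T [-1.185 -1.679  0.042] e6 -0.0418 w 40.0 63.5
```

Request:
send_rows --targets '[{"x": 0, "y": 0, "z": 0.011, "ax": 0, "ay": 0, "az": 1, "gripper": 1}, {"x": 0, "y": 0, "z": 0.011, "ax": 0, "ay": 0, "az": 1, "gripper": 1}, {"x": 0, "y": 0, "z": 0.011, "ax": 0, "ay": 0, "az": 1, "gripper": 1}, {"x": 0, "y": 0, "z": 0.011, "ax": 0, "ay": 0, "az": 1, "gripper": 1}]'

```text
clock: 15.78
position: [542.2, 25.1, 79.2]
ee_rot: [0.961, -0.275, 0.001, 0.0]
contact_force: [5.5, -3.7, -11.9]
gripper_width: 40.0
grasp_force: 63.8
```

```bash
python3 st.py
```

```text
15.7833 pos [542.23  25.08  79.19] head -31.96 j6 0.6664 F [  5.47  -3.72 -11.87] T [-1.073 -1.626  0.254] e6 -0.0965 w 40.0 63.8
```

Request:
send_rows --targets '[{"x": 0, "y": 0, "z": 0.011, "ax": 0, "ay": 0, "az": 1, "gripper": 1}, {"x": 0, "y": 0, "z": 0.011, "ax": 0, "ay": 0, "az": 1, "gripper": 1}, {"x": 0, "y": 0, "z": 0.011, "ax": 0, "ay": 0, "az": 1, "gripper": 1}, {"x": 0, "y": 0, "z": 0.011, "ax": 0, "ay": 0, "az": 1, "gripper": 1}]'

```text
clock: 16.12
position: [542.2, 25.1, 78.7]
ee_rot: [0.951, -0.309, 0.001, -0.0]
contact_force: [6.1, -2.6, -12.3]
gripper_width: 39.8
grasp_force: 63.8
```

```bash
python3 st.py
```

```text
16.1167 pos [542.22  25.11  78.73] head -35.95 j6 0.5967 F [  6.05  -2.65 -12.3 ] T [-1.043 -1.646  0.206] e6 -0.0971 w 39.8 63.8
```

Request:
send_rows --targets '[{"x": 0, "y": 0, "z": 0, "ax": 0, "ay": 0, "az": 0, "gripper": 1}, {"x": 0, "y": 0, "z": 0, "ax": 0, "ay": 0, "az": 0, "gripper": 1}]'

```text
clock: 16.28
position: [542.3, 25.1, 78.7]
ee_rot: [0.951, -0.308, 0.001, -0.0]
contact_force: [6.2, -4.2, -12.6]
gripper_width: 40.2
grasp_force: 63.8
```

```bash
python3 st.py
```

```text
16.2833 pos [542.27  25.11  78.74] head -35.93 j6 0.5972 F [  6.22  -4.23 -12.61] T [-1.042 -1.674  0.145] e6 -0.1489 w 40.2 63.8
```

Request:
send_rows --targets '[{"x": 0.1, "y": 0, "z": 0.17, "ax": 0, "ay": 0, "az": 0, "gripper": 1}, {"x": 0, "y": 0, "z": 0, "ax": 0, "ay": 0, "az": 0, "gripper": 1}, {"x": 0, "y": 0, "z": 0, "ax": 0, "ay": 0, "az": 0, "gripper": 1}]'

```text
clock: 16.53
position: [542.3, 25.0, 78.5]
ee_rot: [0.951, -0.308, 0.0, -0.0]
contact_force: [2.3, -0.7, -5.3]
gripper_width: 40.4
grasp_force: 65.0
```

```bash
python3 st.py
```

```text
16.5333 pos [542.34  25.05  78.53] head -35.92 j6 0.5986 F [ 2.25 -0.65 -5.27] T [-0.41  -0.539  0.117] e6 -0.1087 w 40.4 65.0
```

Request:
send_rows --targets '[{"x": 0, "y": 0, "z": 0.011, "ax": 0, "ay": 0, "az": 1, "gripper": 1}, {"x": 0, "y": 0, "z": 0.011, "ax": 0, "ay": 0, "az": 1, "gripper": 1}, {"x": 0, "y": 0, "z": 0.011, "ax": 0, "ay": 0, "az": 1, "gripper": 1}]'

```text
clock: 16.78
position: [542.3, 25.1, 78.3]
ee_rot: [0.943, -0.334, 0.0, -0.0]
contact_force: [3.7, -2.0, -6.6]
gripper_width: 40.4
grasp_force: 64.7
```

```bash
python3 st.py
```

```text
16.7833 pos [542.32  25.07  78.28] head -39.01 j6 0.5445 F [ 3.67 -2.01 -6.58] T [-0.574 -1.035  0.202] e6 -0.0622 w 40.4 64.7
```

Request:
send_rows --targets '[{"x": 0, "y": 0, "z": 0.011, "ax": 0, "ay": 0, "az": 1, "gripper": 1}, {"x": 0, "y": 0, "z": 0.011, "ax": 0, "ay": 0, "az": 1, "gripper": 1}, {"x": 0, "y": 0, "z": 0.011, "ax": 0, "ay": 0, "az": 1, "gripper": 1}]'

```text
clock: 17.03
position: [542.3, 25.1, 78.0]
ee_rot: [0.934, -0.359, 0.0, -0.0]
contact_force: [4.7, -2.4, -8.3]
gripper_width: 40.0
grasp_force: 64.5
```

```bash
python3 st.py
```

```text
17.0333 pos [542.31  25.14  78.  ] head -42.02 j6 0.4921 F [ 4.65 -2.36 -8.27] T [-0.703 -1.341  0.207] e6 -0.0749 w 40.0 64.5
```

Torque now reads ≈0.2 N·m, matching drag plus residual pull. As a second load gauge, I'll fit the disc's height above the lap plate from wrist depth, since the spring gives 15 N/mm.

```bash
cat > load.py <<'E'
from h import *
import subprocess
from scipy.spatial.transform import Rotation as R
s=arm.read_state();M=R.from_quat(s['ee_rot']).as_matrix()
print(s['clock'],'pos',s['position'].round(2),'head',np.degrees(np.arctan2(M[1,0],M[0,0])).round(2),'F',s['contact_force'].round(2),'T',s['wrist_torque'].round(3),'e6',s['joint_efforts'][5].round(4))
H=[]
for k in range(3):
    a,d=arm.get_image('wrist');P=cloud('wrist',d)
    r=np.hypot(P[...,0]-543,P[...,1]-24.5); z=P[...,2]
    rel=np.hypot(P[...,0]-453,P[...,1]-24.5)
    D=(r>36)&(r<54)&(abs(z-40)<5)&(rel>30); L=(r>63)&(r<115)&(abs(z-14)<5)
    m=D|L; x=P[m]; A=np.c_[x[:,0]-543,x[:,1]-24.5,np.ones(len(x)),D[m]]
    w=np.ones(len(x),bool)
    for _ in range(3):
        c=np.linalg.lstsq(A[w],x[w,2],rcond=None)[0]; w=abs(x[:,2]-A@c)<2.5
    H.append(c[3])
s=arm.read_state()
print('disc-lap',np.round(H,3),'mean',round(np.mean(H),3),D.sum(),L.sum(),'T2',s['wrist_torque'].round(3),s['contact_force'].round(2))
E
python3 load.py
```

```text
17.0333 pos [542.31  25.14  78.  ] head -42.02 F [ 4.65 -2.36 -8.27] T [-0.703 -1.341  0.207] e6 -0.0749
disc-lap [25.998 25.999 26.001] mean 25.999 9749 53894 T2 [-0.745 -1.353  0.113] [ 5.25 -1.44 -7.63]
```

Request:
send_rows --targets '[{"x": 0, "y": 0, "z": 0.1, "ax": 0, "ay": 0, "az": 0, "gripper": 1}, {"x": 0, "y": 0, "z": 0.011, "ax": 0, "ay": 0, "az": 1, "gripper": 1}, {"x": 0, "y": 0, "z": 0.011, "ax": 0, "ay": 0, "az": 1, "gripper": 1}, {"x": 0, "y": 0, "z": 0.011, "ax": 0, "ay": 0, "az": 1, "gripper": 1}]'

```text
clock: 17.52
position: [542.4, 25.1, 77.5]
ee_rot: [0.924, -0.383, 0.001, -0.0]
contact_force: [1.5, -3.3, -1.9]
gripper_width: 40.2
grasp_force: 64.9
```

```bash
python3 load.py
```

```text
17.5167 pos [542.37  25.14  77.46] head -45.03 F [ 1.54 -3.25 -1.88] T [-0.673 -0.77   0.127] e6 -0.0278
disc-lap [25.987 25.991 25.998] mean 25.992 9794 54038 T2 [-0.729 -0.754  0.037] [ 2.05 -1.98 -0.36]
```

Request:
send_rows --targets '[{"x": 0, "y": 0, "z": 0.011, "ax": 0, "ay": 0, "az": 1, "gripper": 1}, {"x": 0, "y": 0, "z": 0.011, "ax": 0, "ay": 0, "az": 1, "gripper": 1}, {"x": 0, "y": 0, "z": 0.011, "ax": 0, "ay": 0, "az": 1, "gripper": 1}]'

```text
clock: 17.92
position: [542.4, 25.2, 77.1]
ee_rot: [0.914, -0.407, 0.001, -0.0]
contact_force: [2.6, -2.9, 2.0]
gripper_width: 40.3
grasp_force: 65.0
```

```bash
python3 load.py
```

```text
17.9167 pos [542.4   25.18  77.06] head -48.01 F [ 2.63 -2.91  1.99] T [-0.807 -0.738  0.156] e6 -0.0054
disc-lap [25.98  26.001 26.002] mean 25.994 9837 54151 T2 [-0.799 -0.745  0.056] [ 2.26 -3.15  3.66]
```

Very repeatable: 0.01 mm corresponds to 0.15 N. The baseline is 25.99, and the target is ≈25.33.

Request:
send_rows --targets '[{"x": 0, "y": 0, "z": 0.009, "ax": 0, "ay": 0, "az": 1, "gripper": 1}, {"x": 0, "y": 0, "z": 0.009, "ax": 0, "ay": 0, "az": 1, "gripper": 1}, {"x": 0, "y": 0, "z": 0.009, "ax": 0, "ay": 0, "az": 1, "gripper": 1}]'

```text
clock: 18.32
position: [542.4, 25.2, 76.7]
ee_rot: [0.903, -0.431, 0.0, -0.0]
contact_force: [2.7, -3.4, 3.2]
gripper_width: 39.7
grasp_force: 65.2
```

```bash
python3 load.py
```

```text
18.3167 pos [542.38  25.19  76.67] head -51.01 F [ 2.67 -3.36  3.17] T [-0.872 -0.817  0.139] e6 0.008
disc-lap [25.987 25.992 26.   ] mean 25.993 9859 54230 T2 [-0.937 -0.837  0.021] [ 3.18 -3.44  4.34]
```

Request:
send_rows --targets '[{"x": 0, "y": 0, "z": 0.009, "ax": 0, "ay": 0, "az": 1, "gripper": 1}, {"x": 0, "y": 0, "z": 0.009, "ax": 0, "ay": 0, "az": 1, "gripper": 1}, {"x": 0, "y": 0, "z": 0.009, "ax": 0, "ay": 0, "az": 1, "gripper": 1}]'

```text
clock: 18.72
position: [542.4, 25.2, 76.3]
ee_rot: [0.891, -0.454, 0.0, -0.0]
contact_force: [3.3, -2.7, 5.2]
gripper_width: 40.0
grasp_force: 65.4
```

```bash
python3 load.py
```

```text
18.7167 pos [542.38  25.22  76.3 ] head -54.01 F [ 3.26 -2.7   5.25] T [-0.87  -0.899  0.096] e6 0.0147
disc-lap [25.994 25.989 25.987] mean 25.99 9899 54319 T2 [-0.915 -0.945  0.028] [ 3.42 -2.06  4.52]
```

Request:
send_rows --targets '[{"x": 0, "y": 0, "z": 0.009, "ax": 0, "ay": 0, "az": 1, "gripper": 1}, {"x": 0, "y": 0, "z": 0.009, "ax": 0, "ay": 0, "az": 1, "gripper": 1}, {"x": 0, "y": 0, "z": 0.009, "ax": 0, "ay": 0, "az": 1, "gripper": 1}]'

```text
clock: 19.12
position: [542.4, 25.2, 76.0]
ee_rot: [0.879, -0.477, 0.0, -0.0]
contact_force: [4.7, -3.1, 5.2]
gripper_width: 39.9
grasp_force: 65.4
```

```bash
python3 load.py
```

```text
19.1167 pos [542.4   25.23  75.96] head -57.02 F [ 4.71 -3.14  5.21] T [-0.875 -1.001  0.132] e6 0.0131
disc-lap [25.988 25.997 26.001] mean 25.995 9928 54263 T2 [-0.86  -1.03   0.056] [ 2.78 -3.97  4.97]
```

Request:
send_rows --targets '[{"x": 0, "y": 0, "z": 0.009, "ax": 0, "ay": 0, "az": 1, "gripper": 1}, {"x": 0, "y": 0, "z": 0.009, "ax": 0, "ay": 0, "az": 1, "gripper": 1}, {"x": 0, "y": 0, "z": 0.009, "ax": 0, "ay": 0, "az": 1, "gripper": 1}]'

```text
clock: 19.52
position: [542.4, 25.2, 75.6]
ee_rot: [0.866, -0.5, 0.0, -0.0]
contact_force: [3.5, -3.3, 4.6]
gripper_width: 40.2
grasp_force: 65.4
```

```bash
python3 load.py
```

```text
19.5167 pos [542.4   25.24  75.64] head -60.02 F [ 3.53 -3.28  4.6 ] T [-0.815 -1.174  0.127] e6 0.0117
disc-lap [25.999 25.98  25.978] mean 25.985 9958 54143 T2 [-0.873 -1.158 -0.   ] [ 3.47 -4.02  5.68]
```

Request:
send_rows --targets '[{"x": 0, "y": 0, "z": 0.01, "ax": 0, "ay": 0, "az": 1, "gripper": 1}, {"x": 0, "y": 0, "z": 0.01, "ax": 0, "ay": 0, "az": 1, "gripper": 1}, {"x": 0, "y": 0, "z": 0.01, "ax": 0, "ay": 0, "az": 1, "gripper": 1}]'

```text
clock: 19.92
position: [542.4, 25.3, 75.3]
ee_rot: [0.853, -0.523, 0.0, -0.0]
contact_force: [4.4, -2.5, 4.6]
gripper_width: 40.2
grasp_force: 65.4
```

```bash
python3 load.py
```

```text
19.9167 pos [542.4   25.26  75.31] head -63.02 F [ 4.38 -2.48  4.56] T [-0.855 -1.187  0.115] e6 0.0102
disc-lap [25.996 25.99  25.983] mean 25.989 9999 53960 T2 [-0.893 -1.163 -0.018] [ 4.71 -3.25  5.23]
```

Request:
send_rows --targets '[{"x": 0, "y": 0, "z": 0.01, "ax": 0, "ay": 0, "az": 1, "gripper": 1}, {"x": 0, "y": 0, "z": 0.01, "ax": 0, "ay": 0, "az": 1, "gripper": 1}, {"x": 0, "y": 0, "z": 0.01, "ax": 0, "ay": 0, "az": 1, "gripper": 1}]'

```text
clock: 20.32
position: [542.4, 25.3, 75.0]
ee_rot: [0.839, -0.545, 0.0, -0.0]
contact_force: [4.3, -3.0, 4.0]
gripper_width: 40.2
grasp_force: 65.4
```

```bash
python3 load.py
```

```text
20.3167 pos [542.45  25.27  74.98] head -66.02 F [ 4.3  -3.02  4.  ] T [-0.839 -1.2    0.109] e6 0.0087
disc-lap [25.994 25.977 25.991] mean 25.987 10011 53715 T2 [-0.844 -1.22   0.047] [ 4.55 -2.59  5.64]
```

Request:
send_rows --targets '[{"x": 0, "y": 0, "z": 0.01, "ax": 0, "ay": 0, "az": 1, "gripper": 1}, {"x": 0, "y": 0, "z": 0.01, "ax": 0, "ay": 0, "az": 1, "gripper": 1}, {"x": 0, "y": 0, "z": 0.01, "ax": 0, "ay": 0, "az": 1, "gripper": 1}]'

```text
clock: 20.72
position: [542.5, 25.3, 74.7]
ee_rot: [0.824, -0.567, 0.0, -0.0]
contact_force: [4.1, -3.0, 5.5]
gripper_width: 40.0
grasp_force: 65.3
```

```bash
python3 load.py
```

```text
20.7167 pos [542.48  25.31  74.68] head -69.02 F [ 4.06 -2.98  5.54] T [-0.811 -1.229  0.144] e6 0.0072
disc-lap [25.997 25.978 25.979] mean 25.985 9997 53474 T2 [-0.856 -1.284  0.06 ] [ 3.87 -2.82  3.83]
```

Request:
send_rows --targets '[{"x": 0, "y": 0, "z": 0.01, "ax": 0, "ay": 0, "az": 1, "gripper": 1}, {"x": 0, "y": 0, "z": 0.01, "ax": 0, "ay": 0, "az": 1, "gripper": 1}, {"x": 0, "y": 0, "z": 0.01, "ax": 0, "ay": 0, "az": 1, "gripper": 1}]'

```text
clock: 21.12
position: [542.5, 25.3, 74.3]
ee_rot: [0.809, -0.588, 0.0, -0.0]
contact_force: [4.4, -3.4, 3.9]
gripper_width: 40.1
grasp_force: 65.3
```

```bash
python3 load.py
```

```text
21.1167 pos [542.48  25.29  74.33] head -72.02 F [ 4.42 -3.42  3.91] T [-0.881 -1.28   0.074] e6 0.0058
disc-lap [25.984 25.993 25.993] mean 25.99 9950 53265 T2 [-0.856 -1.282  0.027] [ 3.88 -2.86  3.92]
```

Request:
send_rows --targets '[{"x": 0, "y": 0, "z": 0.011, "ax": 0, "ay": 0, "az": 1, "gripper": 1}, {"x": 0, "y": 0, "z": 0.011, "ax": 0, "ay": 0, "az": 1, "gripper": 1}, {"x": 0, "y": 0, "z": 0.011, "ax": 0, "ay": 0, "az": 1, "gripper": 1}]'

```text
clock: 21.52
position: [542.5, 25.3, 74.0]
ee_rot: [0.793, -0.609, 0.0, -0.0]
contact_force: [4.5, -3.2, 4.5]
gripper_width: 40.1
grasp_force: 65.3
```

```bash
python3 load.py
```

```text
21.5167 pos [542.51  25.29  73.99] head -75.02 F [ 4.51 -3.2   4.49] T [-0.865 -1.268  0.137] e6 0.0057
disc-lap [25.994 25.992 25.992] mean 25.993 9878 53196 T2 [-0.839 -1.349  0.033] [ 5.41 -3.21  4.94]
```

Request:
send_rows --targets '[{"x": 0, "y": 0, "z": 0.011, "ax": 0, "ay": 0, "az": 1, "gripper": 1}, {"x": 0, "y": 0, "z": 0.011, "ax": 0, "ay": 0, "az": 1, "gripper": 1}, {"x": 0, "y": 0, "z": 0.011, "ax": 0, "ay": 0, "az": 1, "gripper": 1}]'

```text
clock: 21.92
position: [542.5, 25.3, 73.7]
ee_rot: [0.777, -0.629, 0.0, -0.001]
contact_force: [4.5, -2.8, 3.3]
gripper_width: 40.1
grasp_force: 65.3
```

```bash
python3 load.py
```

```text
21.9167 pos [542.53  25.31  73.66] head -78.02 F [ 4.55 -2.78  3.3 ] T [-0.888 -1.294  0.165] e6 0.0042
disc-lap [25.988 25.98  25.992] mean 25.987 9792 53099 T2 [-0.921 -1.339  0.024] [ 3.87 -1.97  4.14]
```

Request:
send_rows --targets '[{"x": 0, "y": 0, "z": 0.011, "ax": 0, "ay": 0, "az": 1, "gripper": 1}, {"x": 0, "y": 0, "z": 0.011, "ax": 0, "ay": 0, "az": 1, "gripper": 1}, {"x": 0, "y": 0, "z": 0.011, "ax": 0, "ay": 0, "az": 1, "gripper": 1}]'

```text
clock: 22.32
position: [542.5, 25.3, 73.4]
ee_rot: [0.76, -0.649, 0.0, -0.001]
contact_force: [4.9, -3.3, 3.9]
gripper_width: 40.3
grasp_force: 65.5
```

```bash
cat >> load.py <<'E'
q=z-(P[...,0]-543)*c[0]-(P[...,1]-24.5)*c[1]-c[2]+14
m=(r>8)&(r<19)&(q>88)&(q<108); print('collar top',np.median(q[m]).round(2),m.sum())
E
python3 load.py
```

```text
22.3167 pos [542.55  25.29  73.37] head -81.01 F [ 4.9  -3.34  3.88] T [-0.848 -1.24   0.217] e6 -0.044
disc-lap [25.758 25.755 25.741] mean 25.751 9675 53043 T2 [-0.851 -1.239  0.095] [ 4.5  -3.11  2.94]
collar top 96.76 4361
```

Request:
send_rows --targets '[{"x": 0, "y": 0, "z": 0.011, "ax": 0, "ay": 0, "az": 1, "gripper": 1}, {"x": 0, "y": 0, "z": 0.011, "ax": 0, "ay": 0, "az": 1, "gripper": 1}, {"x": 0, "y": 0, "z": 0.011, "ax": 0, "ay": 0, "az": 1, "gripper": 1}]'

```text
clock: 22.72
position: [542.6, 25.3, 73.1]
ee_rot: [0.743, -0.669, 0.0, -0.001]
contact_force: [4.3, -2.7, 4.8]
gripper_width: 40.1
grasp_force: 65.6
```

```bash
python3 load.py
```

```text
22.7167 pos [542.57  25.3   73.12] head -83.99 F [ 4.31 -2.72  4.8 ] T [-0.847 -1.187  0.239] e6 -0.0932
disc-lap [25.505 25.507 25.521] mean 25.511 9564 53012 T2 [-0.872 -1.267  0.14 ] [ 4.57 -3.8   4.26]
collar top 96.47 4354
```

Contact: the disc has sunk 0.48 mm, about 7 N, and the torque has risen too. One more degree, then release and recheck.

Request:
send_rows --targets '[{"x": 0, "y": 0, "z": 0.006, "ax": 0, "ay": 0, "az": 0.5, "gripper": 1}, {"x": 0, "y": 0, "z": 0.006, "ax": 0, "ay": 0, "az": 0.5, "gripper": 1}, {"x": 0, "y": 0, "z": 0, "ax": 0, "ay": 0, "az": 0, "gripper": 1}]'

```text
clock: 23.12
position: [542.6, 25.3, 73.0]
ee_rot: [0.738, -0.675, 0.0, -0.001]
contact_force: [4.5, -2.6, 4.5]
gripper_width: 40.1
grasp_force: 65.6
```

```bash
python3 load.py
```

```text
23.1167 pos [542.59  25.28  73.02] head -84.96 F [ 4.53 -2.63  4.49] T [-0.866 -1.227  0.23 ] e6 -0.241
disc-lap [25.426 25.424 25.438] mean 25.429 9545 53001 T2 [-0.884 -1.266  0.191] [ 4.87 -3.44  5.46]
collar top 96.38 4350
```

Request:
send_rows --targets '[{"x": 0, "y": 0, "z": 0, "ax": 0, "ay": 0, "az": 0, "gripper": -0.3}, {"x": 0, "y": 0, "z": 0, "ax": 0, "ay": 0, "az": 0, "gripper": -0.6}, {"x": 0, "y": 0, "z": 0, "ax": 0, "ay": 0, "az": 0, "gripper": -0.6}, {"x": 0, "y": 0, "z": 0, "ax": 0, "ay": 0, "az": 0, "gripper": -0.6}]'

```text
clock: 23.6
position: [540.3, 25.1, 71.7]
ee_rot: [0.737, -0.675, -0.001, 0.001]
contact_force: [0.3, 0.4, -0.9]
gripper_width: 68.1
grasp_force: 0.0
```

```bash
python3 load.py; python3 st.py
```

```text
23.6 pos [540.34  25.13  71.75] head -84.98 F [ 0.26  0.36 -0.93] T [-0.044 -0.021 -0.051] e6 -0.0031
disc-lap [25.486 25.478 25.491] mean 25.485 11154 54446 T2 [-0.006  0.02   0.027] [ 0.5  -0.3  -0.12]
collar top 96.44 4430
23.75 pos [541.31  25.17  72.39] head -84.94 j6 -0.257 F [ 0.5  -0.3  -0.12] T [-0.006  0.02   0.027] e6 -0.0015 w 68.5 0.0
```

Released with ≈7.6 N held. Retracting straight up, then a final check.

Request:
send_rows --targets '[{"x": 0, "y": 0, "z": -1.5, "ax": 0, "ay": 0, "az": 0, "gripper": -0.8}, {"x": 0, "y": 0, "z": -3, "ax": 0, "ay": 0, "az": 0, "gripper": -0.8}, {"x": 0, "y": 0, "z": -3, "ax": 0, "ay": 0, "az": 0, "gripper": -0.8}, {"x": 0, "y": 0, "z": -3, "ax": 0, "ay": 0, "az": 0, "gripper": -0.8}, {"x": 0, "y": 0, "z": 0, "ax": 0, "ay": 0, "az": 0, "gripper": -0.8}]'

```text
clock: 24.17
position: [545.5, 25.8, 184.3]
ee_rot: [0.738, -0.675, 0.004, -0.005]
contact_force: [0.5, 0.8, 0.1]
gripper_width: 76.8
grasp_force: 0.0
```

Request:
send_rows --targets '[{"x": 0, "y": 0, "z": 0, "ax": 0, "ay": 0, "az": 0, "gripper": -0.8}, {"x": 0, "y": 0, "z": 0, "ax": 0, "ay": 0, "az": 0, "gripper": -0.8}, {"x": 0, "y": 0, "z": 0, "ax": 0, "ay": 0, "az": 0, "gripper": -0.8}, {"x": 0, "y": 0, "z": 0, "ax": 0, "ay": 0, "az": 0, "gripper": -0.8}, {"x": 0, "y": 0, "z": 0, "ax": 0, "ay": 0, "az": 0, "gripper": -0.8}]'

```text
clock: 24.58
position: [541.4, 25.0, 176.6]
ee_rot: [0.738, -0.675, -0.001, 0.001]
contact_force: [0.1, 0.4, 0.6]
gripper_width: 76.7
grasp_force: 0.0
```

```bash
python3 load.py; python3 m.py | grep -A0 fork
```

```text
24.5833 pos [541.37  24.98 176.63] head -84.93 F [0.12 0.41 0.64] T [ 0.068 -0.047 -0.01 ] e6 -0.0002
disc-lap [25.534 25.504 25.524] mean 25.521 6128 30832 T2 [-0.019 -0.023  0.026] [ 1.06  0.03 -0.31]
collar top 96.52 1632
fork 511 [517.83453702   3.64813381  58.00381233] [561.13106668  43.28245268  78.7277153 ] [528.21828242   7.33695028  65.00611375]
```

```bash
python3 -c "
from bench import arm; print(arm.job_done())"
```

```text
the job is handed in; nothing more can be done
None
```

The job is handed in, with no verdict returned: the copper gauge lies flat around the spindle, the collar nips it at about 7 N (estimated from how far the disc sank on its spring), and the arm is clear.

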